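Evening key round: turn the register leaves, pocket the key blocks, lock the latch

ROBOT

A 6-joint arm with a two-finger parallel gripper is mounted at the origin on the work surface. World frame = base frame: x ahead of the robot, y to its left, z up, the work surface at z = 0. Lengths are in m, angles in rad, forces in N, time in s.
With the tool pointing down it reaches from about 0.225 to 0.875 m from the base axis. Payload 3.4 kg.
Tool frame: the origin (TCP) lies at the very end of the fingers, on their centre line; the grasp point (between the pads) lies 19 mm behind it; z points along the fingers, y is the direction in which the jaws open and shut (so a half turn about z gives the same grasp; the last joint's range is limited). The gripper opens to 85 mm and grips with 20 to 120 N. Pads are 22 mm wide; open, the fingers measure 114 mm over their backs; the gripper's body (76 mm by 85 mm) begins 54 mm behind the grasp point. The pads swing forward as they close: fully open they stand 13 mm farther back than shut.
Start: joints at [1.163, 0.276, 1.505, -0, 1.361, -0.121], TCP at [0.163, 0.552, 0.191] pointing down, gripper open.
Joint ranges: [-2.89, 2.89], [-0.75, 2.08], [0.22, 2.7], [-1.18, 4.32], [0.11, 2.71], [-2.7, 2.7]. Speed limits (rad/s): [2.57, 2.57, 3.14, 3.14, 3.14, 3.14].

INTERFACE

Orientations are given as a unit quaternion [w, x, y, z].
In Python, from rig import manip, viewer, job gives the robot as it stands.
- The arm moves only by the shell command python3 -m crank 'ROWS' [OPENING] [FORCE]. ROWS is JSON, a list of rows, each a list of 6 numbers: the shift along the tool's x, y, z in m, then the turn, a rotation vector about the tool's x, y, z in degrees. In form: [[dx, dy, dz, rx, ry, rz], ...]. A call has 1 to 20 rows; each row is the pose to reach, as a shift and turn from the pose measured when the call began, along the tool's axes at that moment; what a row does not reach only later rows make up. A row lasts 1/8 s, in which the tool goes at most 62.5 mm and 10.7 degrees, less where a joint would pass 70% of its speed; a pose out of reach is approached as far as the arm can. A call with a gripper value outside its range is refused whole. OPENING is the opening, from 0 (shut) to 1 (fully open), set as the call begins (- or left out, the last holds). The fingers move at their own pace and stop on an object; FORCE is the grip in N (left out, the last holds). Time passes only in rows, so rows that repeat a pose let the fingers close. It gives the time, the measured TCP pose, the force and the opening at its end, in the units of the state.
- manip.get_state(): the state, without advancing time (a new reading comes with each control period).
- viewer.get_image(name): name is "side" or "top" or "wrist"; returns a dict with "frame" (420x560x3 uint8, blue, green, red), "range_z" (420x560 float32, m along the optical axis (not along the pixel's ray), 0 where there is no reading), "intrinsics" (3x3 intrinsics, pixels), "world_from_camera" (4x4, takes a point from camera to world coordinates); the wrist camera has in their place "mount" (4x4, takes a point from camera to tool coordinates, whose origin is the TCP and whose axes are the flange's). Camera axes: x right, y up, looking along -z (the intrinsics and any distortion apply to the point x, -y, -z); pixel columns grow to the right and rows downward; lengths in m; the calibration is good to about 2 mm. The wrist camera is an equidistant fisheye: a pixel r from the principal point sees the ray r / f radians off the axis. A picture is of the moment at which its call begins: read the wrist's pose just before it.
- job.sign_off(): hands the job in, once; it reports no verdict.
The state is a dict: "clock": time; "qpos": joint angles; "qd": joint speeds; "effort": joint torques, N m; "position": TCP position; "ee_rot": TCP orientation; "contact_force": force on the tool from outside, world axes, zero at the start; "moment": the same for the moment, N m; "width": finger opening in m.
Only numpy, scipy, OpenCV 4.12 (cv2) and the standard library are available. Lean on these libraries where they do the work, as an engineer would, in place of code of your own. Each camera call takes 0.05 s, during which the arm holds its last target. There are 200 camera calls.

TASK

Close up the key shelf for the night: first turn the two stiff leaves of the ring binder right over the rings, one at a time with the upper one first, so that both lie flat on the other side showing their other faces; then lay every wooden key block on the shelf down in a pocket of the pine tray, flat on the pocket's floor and one to a pocket. When all are in, press the sprung knob of the grey latch down and turn it clockwise to its stop so that it pops up locked; leave everything else where it stands.

Things in the scene. Friction and masses are not known exactly. Their poses are not given: they have to be found in the camera images.
- leafA (a joint): angle of the upper of the two stiff ring-binder leaves about the binder's ring axis: 0 = lying flat on the page stack on the +y side of ring_axis (as found, ruled face up), 3.14 = turned right over, flat on the page stack on the other side with its other face (five wooden-brown bars) up. Loosely hinged: it falls to whichever side it leans when let go.
- leafB (a joint): angle of the lower of the two stiff ring-binder leaves about the binder's ring axis: 0 = lying flat on the page stack on the +y side of ring_axis (as found, ruled face up), 3.14 = turned right over, flat on the page stack on the other side with its other face (five wooden-brown bars) up. Loosely hinged: it falls to whichever side it leans when let go.
- ring_axis (a point): middle of the ring axis of the fixed black ring binder (156 x 164 mm), 39 mm above the table. Its x axis runs along the ring axis, z up; its y axis points to the side where the leaves lie at the start. The two page stacks are 35 mm high and end 74 mm from the ring axis on either side
- leafA_bar (a point): centre of the upper leaf's round pull bar (9 mm thick, 60 mm long, parallel to the ring axis), 115 mm from the ring axis, outside the binder with open table beneath. Between leaf panel (3 mm thick, ends 72 mm from the axis) and bar is an open finger window 54 x 38 mm. A pinched bar can pivot between the fingers. It is 36 mm to ring_axis's -x side, 41 mm up at the start (37 turned)
- leafB_bar (a point): centre of the lower leaf's round pull bar (9 mm thick, 60 mm long, parallel to the ring axis), 115 mm from the ring axis, outside the binder with open table beneath. Between leaf panel (3 mm thick, ends 72 mm from the axis) and bar is an open finger window 54 x 38 mm. A pinched bar can pivot between the fingers. It is 36 mm to ring_axis's +x side, 37 mm up at the start (41 turned)
- knob_press (a joint): how far the sprung latch knob is pressed down, in m: 0 = up, 0.009 = fully down (net push about 3.5 N to start, about 7 N fully down); springs back up when let go at either end of its turn
- knob_turn (a joint): turn of the latch knob, clockwise seen from above, in rad: 0 = open (start), 1.35 = locked, against its end stop. Blocked while the knob is up; free to turn only while it is pressed down at least 8 mm; between the ends a catch keeps it down, and at the locked end it pops up again when let go
- knob_grip (a point): grip point of the latch knob: on its upright axis, 72 mm above the table (knob up), in a grip bar 56 mm long (point's x axis), 16 mm thick (point's y axis) and 32 mm tall that stands on a black disc (62 mm diameter, top 49 mm above the table); bar top 81 mm above the table. Housing: fixed grey box 100 x 100 x 30 mm
- pocket0 (a point): centre of the floor of one of five equal open pockets in a row in the fixed pine tray (124 x 304 x 20 mm): pocket 96 mm long (point's x), 44 mm wide (point's y), 15 mm deep, floor 5 mm above the table, 58 mm between pocket centres along y
- pocket1 (a point): centre of the floor of one of five equal open pockets in a row in the fixed pine tray (124 x 304 x 20 mm): pocket 96 mm long (point's x), 44 mm wide (point's y), 15 mm deep, floor 5 mm above the table, 58 mm between pocket centres along y
- pocket2 (a point): centre of the floor of one of five equal open pockets in a row in the fixed pine tray (124 x 304 x 20 mm): pocket 96 mm long (point's x), 44 mm wide (point's y), 15 mm deep, floor 5 mm above the table, 58 mm between pocket centres along y
- pocket3 (a point): centre of the floor of one of five equal open pockets in a row in the fixed pine tray (124 x 304 x 20 mm): pocket 96 mm long (point's x), 44 mm wide (point's y), 15 mm deep, floor 5 mm above the table, 58 mm between pocket centres along y
- pocket4 (a point): centre of the floor of one of five equal open pockets in a row in the fixed pine tray (124 x 304 x 20 mm): pocket 96 mm long (point's x), 44 mm wide (point's y), 15 mm deep, floor 5 mm above the table, 58 mm between pocket centres along y
- fob0_mid (a point): centre of one wooden key block, 80 mm long (its x), 30 mm wide (its y), 36 mm tall (its z), 70 g, small flat brass ring on top; lies on the table, 18 mm up. Some starts lack some of the blocks (then no pose)
- fob1_mid (a point): centre of one wooden key block, 80 mm long (its x), 30 mm wide (its y), 36 mm tall (its z), 70 g, small flat brass ring on top; lies on the table, 18 mm up. Some starts lack some of the blocks (then no pose)
- fob2_mid (a point): centre of one wooden key block, 80 mm long (its x), 30 mm wide (its y), 36 mm tall (its z), 70 g, small flat brass ring on top; lies on the table, 18 mm up. Some starts lack some of the blocks (then no pose)
- fob3_mid (a point): centre of one wooden key block, 80 mm long (its x), 30 mm wide (its y), 36 mm tall (its z), 70 g, small flat brass ring on top; lies on the table, 18 mm up. Some starts lack some of the blocks (then no pose)
- fob4_mid (a point): centre of one wooden key block, 80 mm long (its x), 30 mm wide (its y), 36 mm tall (its z), 70 g, small flat brass ring on top; lies on the table, 18 mm up. Some starts lack some of the blocks (then no pose)
- flask: stainless steel flask with twist cap, 72 mm dia, 205 mm tall, bystander; origin under its middle
- brush: yellow plastic snow brush lying down, 260 mm long along its y, 30 mm high, bystander; origin under its middle
- stone: round grey stone paperweight, 82 mm dia, 35 mm high, bystander; origin under its middle
- whistle: orange plastic whistle, about 51 mm long, 24 mm high, bystander; origin near its round end, underside
- mug: white mug, 80 mm dia, 90 mm high, bystander; origin under its middle
- tin: flat aluminium tin, 76 mm dia, 28 mm high, bystander; origin under its middle
There are look-alikes about, which are no part of the job. Leave any blue or turquoise look-alike of the part that bears fob3_mid alone. What is shaped like the part that bears fob1_mid but green is not meant.

How it is judged:
By the outcome, as a careful person would: the job done as asked, in the order asked, and still so for the second after the job is handed in, with the robot touching nothing.
Of fob0, fob1, fob2, fob3, fob4 only 3 to 5 are there at a start; the rules pass over those that are not, and their reading is None.
At some moment in a run one of fob0, fob1, fob2, fob3, fob4 may be knocked a few centimetres aside while the robot is not near it.
Once in a run the grip may slacken for a moment while it holds something.
It also fails if it takes over 208 s, if anything falls off the work surface, if the arm or the gripper's body presses on something with over 40 N, if the wrist force passes 120 N, or if a joint passes its speed limit or range.

## Working session

There is one attempt and no reset: what is moved stays moved. The work goes in short steps, Python scripts to look and compute and a shell command to move; the robot and the scene stay as the last step left them, time stands still between calls to the robot, and variables do not carry over. Pictures are saved under pics/ and viewed, about 12 in all and at most 16, crops included, and the job is handed in when it is done.

```bash
mkdir -p pics; ls
cat > h.py <<'E'
import numpy as np, cv2
from rig import manip, viewer, job
from scipy.spatial.transform import Rotation as R
def rot(q): return R.from_quat([q[1],q[2],q[3],q[0]]).as_matrix()
def pts(d):
    K=d['intrinsics'];z=d['range_z'];h,w=z.shape
    u,v=np.meshgrid(np.arange(w),np.arange(h))
    P=np.stack([(u-K[0,2])/K[0,0]*z,-(v-K[1,2])/K[1,1]*z,-z],-1)
    T=d['world_from_camera'];return P@T[:3,:3].T+T[:3,3]
def ray(d,u,v,zp):
    K=d['intrinsics'];T=d['world_from_camera']
    r=T[:3,:3]@np.array([(u-K[0,2])/K[0,0],-(v-K[1,2])/K[1,1],-1]);o=T[:3,3]
    return o+r*(zp-o[2])/r[2]
E
python3 - <<'E'
from h import *
for n in ('top','side'):
    d=viewer.get_image(n); cv2.imwrite(f'pics/{n}0.png',d['frame']); np.savez(f'{n}0.npz',**d)
    print(n,d['intrinsics'],d['world_from_camera'])
print(manip.get_state())
E
```

```text
pics
top [[518.00160867   0.         275.47871611]
 [  0.         518.00160867 212.06408335]
 [  0.           0.           1.        ]] [[ 2.87043430e-02  9.98732406e-01 -4.13478278e-02  4.74862503e-01]
 [-9.99586660e-01  2.87460675e-02  4.14791236e-04 -1.46737608e-02]
 [ 1.60285290e-03  4.13188308e-02  9.99144727e-01  1.49265557e+00]
 [ 0.00000000e+00  0.00000000e+00  0.00000000e+00  1.00000000e+00]]
side [[380.50463911   0.         279.66802117]
 [  0.         380.50463911 205.89200563]
 [  0.           0.           1.        ]] [[-0.99655221  0.0568217  -0.06045654  0.47126864]
 [-0.08272677 -0.73604751  0.67185589  0.79110778]
 [-0.00632289  0.67454085  0.73821045  0.93158966]
 [ 0.          0.          0.          1.        ]]
{'clock': 0.1, 'qpos': array([ 1.16300965e+00,  2.76496617e-01,  1.50602052e+00,  1.86715639e-05,
        1.36071646e+00, -1.21010699e-01]), 'qd': array([-1.96958752e-03,  7.62039062e-05, -4.13395079e-03, -1.85450460e-03,
       -6.33369684e-05, -4.42247977e-05]), 'effort': array([ 1.55783040e-03, -4.17701876e+01, -2.46402562e+01, -1.51745926e-04,
        5.79363084e-03, -1.72647765e-05]), 'position': array([0.16242914, 0.55100691, 0.19054074]), 'ee_rot': array([-2.23224475e-04,  1.42899034e-01,  9.89736931e-01, -7.89573818e-04]), 'contact_force': array([0.13425608, 0.13898596, 0.70333356]), 'moment': array([ 0.0302045 , -0.06472378, -0.0104317 ]), 'width': 0.08545243816617548}
```

View pics/top0.png

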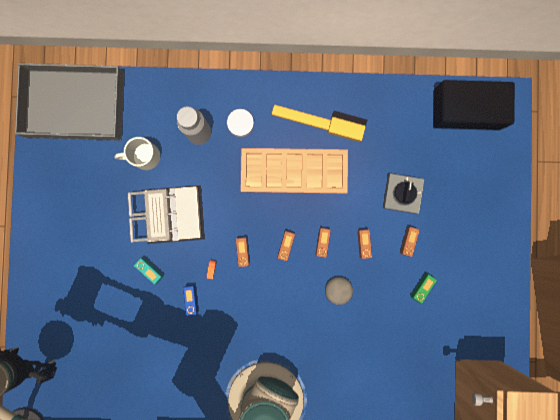

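View pics/side0.png

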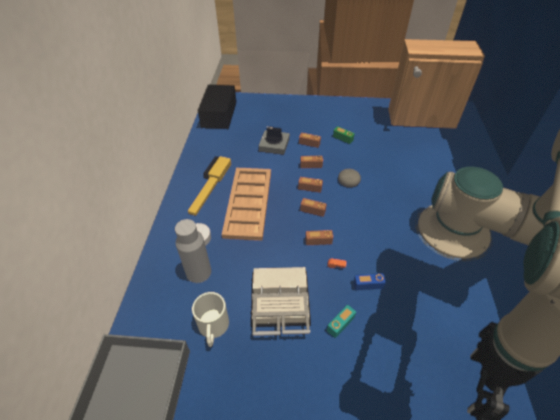

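Top view: five brown blocks at (242,251), (286,245), (323,242), (365,243) and (411,240). The look-alikes are blue (190,299), turquoise (148,270) and green (425,288), and the orange thing at (211,269) is the whistle. The binder is at (165,213), the tray at (294,170) and the latch at (405,192). I'll measure these next and make an enlarged crop.

```bash
cat >> h.py <<'E'
def blocks(d,P):
    hsv=cv2.cvtColor(d['frame'],cv2.COLOR_BGR2HSV); out=[]
    m=((hsv[...,0]<16)&(hsv[...,1]>90)&(hsv[...,2]>70)&(abs(P[...,2]-.037)<.012)).astype(np.uint8)
    m=cv2.morphologyEx(m,cv2.MORPH_CLOSE,np.ones((7,7)))
    n,l,s,c=cv2.connectedComponentsWithStats(m)
    for i in range(1,n):
        if s[i,4]<80: continue
        Q=P[l==i]; Q=Q[abs(Q[:,2]-.037)<.008][:,:2]
        (cx,cy),(w,h),a=cv2.minAreaRect((Q*1000).astype(np.float32))
        if h>w: a+=90
        out.append((np.round(c[i]),s[i,4],round(cx/1000,4),round(cy/1000,4),round(w),round(h),round((a+90)%180-90,1)))
    return out
E
python3 - <<'E'
from h import *
d=dict(np.load('top0.npz')); P=pts(d)
for b in blocks(d,P): print(*b)
def rect(m,name):
    Q=P[m][:,:2]*1000
    print(name,m.sum(),np.round(Q.mean(0),1),np.round(P[m][:,2].mean(),4),cv2.minAreaRect(Q.astype(np.float32)))
def region(u0,u1,v0,v1):
    M=np.zeros(P.shape[:2],bool);M[v0:v1,u0:u1]=1;return M
z=P[...,2]
print('table z',np.median(z[330:350,300:400]))
r=region(232,356,140,200); rect(r&(z>.012)&(z<.03),'tray')
r=region(375,435,165,220); rect(r&(z>.022)&(z<.038),'housing'); rect(r&(z>.042)&(z<.062),'disc'); rect(r&(z>.07)&(z<.09),'knobbar')
r=region(120,210,180,250); rect(r&(z>.025)&(z<.06),'binder all')
a=d['frame'][170:260,110:225]; cv2.imwrite('pics/bind.png',cv2.resize(a,None,fx=6,fy=6,interpolation=cv2.INTER_CUBIC)[:600,:700])
b=d['frame'][220:310,130:445]; b=cv2.resize(b,(790,226),interpolation=cv2.INTER_CUBIC)
k=cv2.resize(d['frame'][165:220,375:435],(395,362),interpolation=cv2.INTER_CUBIC)
bb=cv2.resize(d['frame'][178:250,120:212],(460,362),interpolation=cv2.INTER_CUBIC)[:,:395]
cv2.imwrite('pics/crop0.png',np.vstack([b,np.hstack([k,bb])]))
Z=(z[180:250:3,122:208:3]*1000).round().astype(int)
for row in Z: print(*row)
E
```

```text
[410. 241.] 311 0.4636 -0.3964 30 78 -14.6
[323. 242.] 294 0.4539 -0.1509 29 78 -7.5
[365. 244.] 308 0.4533 -0.2692 78 30 5.9
[286. 246.] 288 0.4413 -0.0467 29 78 -14.3
[242. 252.] 296 0.4207 0.0754 78 29 7.5
[210. 270.] 96 0.3672 0.1673 4 39 -10.5
[467. 382.] 336 0.0843 -0.5618 96 199 -39.1
table z 0.0004929720529901482
tray 2183 [655.9 -67.7] 0.0205 ((668.3760375976562, -75.90054321289062), (153.0592498779297, 326.2037353515625), 1.551832914352417)
housing 839 [ 597.1 -374.3] 0.0309 ((598.1843872070312, -378.0345458984375), (101.58159637451172, 99.96701049804688), 82.43887329101562)
disc 244 [ 597.4 -373.9] 0.0502 ((597.8811645507812, -377.42816162109375), (60.276458740234375, 58.889892578125), 78.69839477539062)
knobbar 136 [ 598.3 -376.4] 0.0808 ((598.7859497070312, -376.88946533203125), (18.48715591430664, 55.45440673828125), 84.75242614746094)
binder all 2603 [519.6 286.5] 0.0396 ((518.6296997070312, 299.43585205078125), (143.8673858642578, 195.1406707763672), 6.156668663024902)
1 -1 0 5 12 2 2 4 -5 7 4 1 4 -1 1 3 2 2 2 3 3 6 2 0 1 2 -4 2 -3
1 1 2 -2 0 1 4 -4 1 2 -2 4 2 4 1 -3 
[... 1042 characters left out ...]
 38 38 37 6 6 -3
2 4 2 40 1 3 -3 11 43 45 44 45 41 44 45 43 10 8 16 33 39 37 32 34 36 38 7 6 7
7 -8 -6 39 6 1 3 4 2 39 38 41 41 41 44 47 6 15 4 37 33 36 37 35 37 35 13 3 -1
1 -4 2 48 7 4 -4 4 1 38 39 43 43 38 39 38 52 45 44 33 34 36 35 36 36 39 15 5 1
-4 -1 1 42 -4 -2 1 2 -3 42 45 46 44 43 43 38 9 11 11 41 38 38 39 38 34 35 20 5 1
-3 3 1 44 2 4 2 -3 0 46 40 1493 39 43 45 45 19 8 10 41 39 43 33 39 33 32 28 3 2
0 3 9 45 50 43 45 46 1493 43 40 46 46 33 36 36 0 13 10 4 1 12 6 1 10 3 2 1 3
3 -2 -4 1 4 -2 5 -6 0 5 10 -1 0 2 -2 5 -1 -2 8 -4 -1 -7 4 -4 0 3 1 1 3
-1 -1 -4 0 -1 0 -1 3 10 -1 1 5 2 -6 -2 -4 5 1 11 1 -5 -2 2 -5 -2 1 4 -1 1
3 1 3 0 -4 2 4 -1 0 0 2 3 3 4 -1 -2 1 4 0 3 0 -1 3 -3 -1 1 -3 5 2
```

View pics/crop0.png

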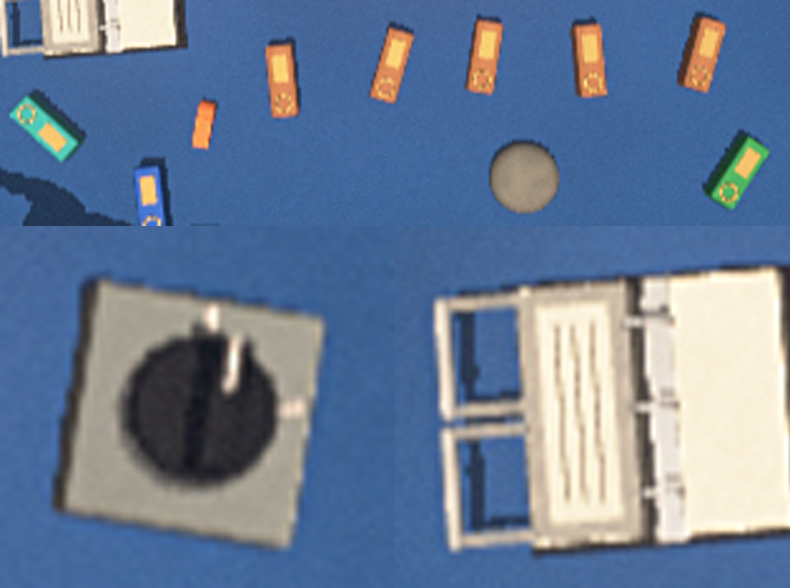

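Confirmed in the crop: the five orange-brown blocks are the fobs, while the turquoise, blue and green ones are look-alikes. The leaves lie on the +y (left) side of the binder. leafA is therefore the one on the -x side, lower in the image. Now the detailed fit of binder, tray and knob.

```bash
cat >> h.py <<'E'
def plan(p,ang,tilt=None):
    "target TCP p, tool pointing down, tool-y at angle ang deg (mod 180) in world -> row"
    s=manip.get_state(); A=rot(s['ee_rot']); best=None
    for k in (0,180):
        a=np.radians(ang+k); y=np.array([np.cos(a),np.sin(a),0]); z=np.array([0,0,-1.]); B=np.stack([np.cross(y,z),y,z],1)
        rv=np.degrees(R.from_matrix(A.T@B).as_rotvec())
        if best is None or np.linalg.norm(rv)<np.linalg.norm(best): best=rv
    t=A.T@(np.array(p)-s['position'])*1
    print('row',np.round(t,4),np.round(best,1),'rows>=',np.ceil(max(np.linalg.norm(t)/.0625,np.linalg.norm(best)/10.7)),'q6',round(s['qpos'][5],2))
E
python3 - <<'E'
from h import *
d=dict(np.load('top0.npz')); P=pts(d); z=P[...,2]; F=d['frame'].astype(int)
hsv=cv2.cvtColor(d['frame'],cv2.COLOR_BGR2HSV)
def reg(u0,u1,v0,v1):
    M=np.zeros(z.shape,bool);M[v0:v1,u0:u1]=1;return M
def onplane(m,zp):
    return np.array([ray(d,u,v,zp)[:2] for v,u in zip(*np.nonzero(m))])
def rect(m,zp,n):
    Q=onplane(m,zp); print(n,len(Q),np.round(Q.mean(0),4),cv2.minAreaRect((Q*1000).astype(np.float32)));return Q
notblue=~((hsv[...,0]>95)&(hsv[...,0]<130)&(hsv[...,1]>100))
st=reg(170,212,180,250)&(z>.028)&(z<.055)&(F.min(-1)>150)
n,l,s,c=cv2.connectedComponentsWithStats(st.astype(np.uint8)); i=1+s[1:,4].argmax(); rect(l==i,.035,'stack')
le=reg(120,170,180,250)&(F.sum(-1)>330)&notblue
n,l,s,c=cv2.connectedComponentsWithStats(le.astype(np.uint8)); i=1+s[1:,4].argmax(); Q=rect(l==i,.041,'leaves')
# outer bar line: per image row leftmost pixel
L=[];
for v in range(180,250):
    u=np.nonzero(l[v]==i)[0]
    if len(u): L.append((v,u.min(),u.max()))
for v,a,b in L[::3]: print(v,a,b,np.round(ray(d,a+1,v,.04)[:2],4),np.round(ray(d,b,v,.04)[:2],4))
tr=reg(225,365,135,205)&(hsv[...,0]>5)&(hsv[...,0]<25)&(hsv[...,1]>60)&(F[...,2]>130)
n,l,s,c=cv2.connectedComponentsWithStats(tr.astype(np.uint8)); i=1+s[1:,4].argmax(); rect(l==i,.02,'tray')
r=reg(375,435,165,220); rect(r&(z>.022)&(z<.038)|r&(z>.042)&(z<.062)|r&(z>.07)&(z<.09),.031,'housing')
E
```

```text
stack 1120 [0.5258 0.2347] ((525.1259765625, 242.48513793945312), (143.3571014404297, 78.16625213623047), 6.079397678375244)
leaves 1548 [0.5159 0.332 ] ((515.1533203125, 338.2843017578125), (144.93460083007812, 117.88822174072266), 5.887678146362305)
189 158 165 [0.5904 0.3139] [0.5909 0.297 ]
192 128 166 [0.5795 0.3978] [0.5825 0.2939]
195 127 166 [0.571  0.4002] [0.5741 0.2936]
198 127 169 [0.5626 0.3999] [0.5659 0.2848]
201 128 166 [0.5542 0.3968] [0.5572 0.2929]
204 128 167 [0.5458 0.3964] [0.5489 0.2898]
207 128 167 [0.5374 0.3961] [0.5404 0.2895]
210 129 167 [0.529  0.3929] [0.532  0.2892]
213 128 169 [0.5205 0.3954] [0.5238 0.2833]
216 129 167 [0.5122 0.3922] [0.5152 0.2886]
219 129 168 [0.5038 0.3919] [0.5068 0.2854]
222 129 168 [0.4954 0.3916] [0.4984 0.2851]
225 129 168 [0.487  0.3912] [0.49   0.2848]
228 129 168 [0.4786 0.3909] [0.4816 0.2845]
231 130 169 [0.4703 0.3878] [0.4733 0.2814]
234 130 169 [0.4619 0.3874] [0.4649 0.2811]
237 130 169 [0.4535 0.3871] [0.4565 0.2808]
240 130 168 [0.4451 0.3867] [0.4481 0.2832]
tray 4646 [ 0.6568 -0.0642] ((656.8181762695312, -64.36878967285156), (125.41339874267578, 303.6341247558594), 0.8483132123947144)
housing 1219 [ 0.5981 -0.3768] ((597.8861694335938, -376.51959228515625), (101.03443145751953, 100.44906616210938), 82.26244354248047)
```

```bash
python3 -c "
from h import *
plan([.474,.385,.13],96)"
```

```text
row [-0.3458 -0.071   0.0606] [ -0.1  -0.  -22.4] rows>= 6.0 q6 -0.12
```

```bash
python3 -m crank '[[-0.346,-0.071,0.061,0,0,-22.4],[-0.346,-0.071,0.061,0,0,-22.4],[-0.346,-0.071,0.061,0,0,-22.4],[-0.346,-0.071,0.061,0,0,-22.4],[-0.346,-0.071,0.061,0,0,-22.4],[-0.346,-0.071,0.061,0,0,-22.4],[-0.346,-0.071,0.061,0,0,-22.4],[-0.346,-0.071,0.061,0,0,-22.4],[-0.346,-0.071,0.061,0,0,-22.4],[-0.346,-0.071,0.061,0,0,-22.4]]' 0.35 20
cat >> h.py <<'E'
def wrist(name):
    s=manip.get_state(); d=viewer.get_image('wrist'); cv2.imwrite(f'pics/{name}.png',d['frame'])
    T=np.eye(4);T[:3,:3]=rot(s['ee_rot']);T[:3,3]=s['position']; d['world_from_camera']=T@d['mount']; np.savez(f'{name}.npz',**d); return d
def wray(d,u,v,zp):
    K=d['intrinsics'];T=d['world_from_camera']; x=u-K[0,2];y=v-K[1,2];r=np.hypot(x,y)+1e-9;th=r/K[0,0]
    q=T[:3,:3]@np.array([np.sin(th)*x/r,-np.sin(th)*y/r,-np.cos(th)]);o=T[:3,3]
    return o+q*(zp-o[2])/q[2]
def wpix(d,p):
    K=d['intrinsics'];T=d['world_from_camera'];c=T[:3,:3].T@(np.array(p)-T[:3,3]);rh=np.hypot(c[0],c[1]);th=np.arctan2(rh,-c[2])
    return K[0,2]+K[0,0]*th*c[0]/rh,K[1,2]-K[0,0]*th*c[1]/rh
E
python3 - <<'E'
from h import *
s=manip.get_state();print(s['position'],s['ee_rot'],s['qpos'])
d=wrist('w1');print(d['intrinsics'],d['mount'])
for p in ([.474,.385,.041],[.546,.393,.037]): print(wpix(d,p))
E
```

```text
clock: 1.35
position: [0.4731, 0.3858, 0.13]
ee_rot: [-0.0, -0.053, 0.999, -0.001]
contact_force: [-0.8, -0.2, -0.5]
width: 0.03
[0.47310705 0.38583264 0.13002835] [-2.01982266e-04 -5.30056471e-02  9.98594045e-01 -5.42433445e-04] [ 5.70708298e-01  3.67535755e-01  1.52357578e+00 -7.82386870e-04
  1.25136910e+00 -1.10590303e+00]
[[325.1922621    0.         281.55710724]
 [  0.         325.1922621  213.08379251]
 [  0.           0.           1.        ]] [[-1.12578111e-03  9.50746511e-01  3.09967424e-01  7.79024891e-02]
 [ 9.99998880e-01  1.37617495e-03 -5.89138304e-04 -4.17062822e-04]
 [-9.86690590e-04  3.09966414e-01 -9.50746995e-01 -1.82650388e-01]
 [ 0.00000000e+00  0.00000000e+00  0.00000000e+00  1.00000000e+00]]
(np.float64(280.8783457431198), np.float64(202.33720318894638))
(np.float64(281.3745562871608), np.float64(273.73914009356224))
```

View pics/w1.png

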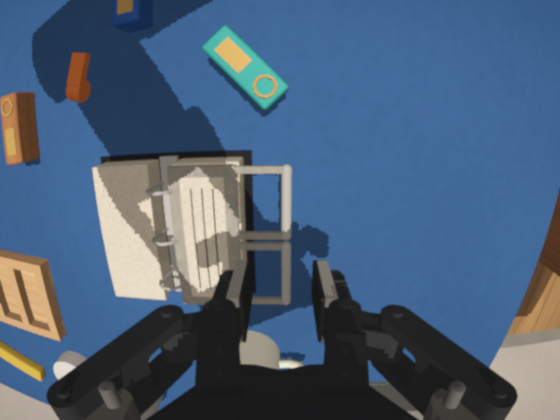

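Bar A appears at about (286,202) and bar B at about (286,271). Each is some 5 px from the prediction.

Run:
```python
from h import *
d=dict(np.load('w1.npz'))
F=d['frame'].astype(int)
for v in (185,202,220,260,285): print(v,F[v,276:298].sum(-1))
for u,v,z in ((286,170,.041),(286.5,202,.041),(286,235,.041),(286,271,.037),(286,302,.037)): print(u,v,wray(d,u,v,z))
```

```text
185 [331 312 236 190 231 355 477 538 562 579 586 583 572 550 503 423 353 329
 329 328 330 327]
202 [332 312 240 194 231 353 477 538 564 577 584 580 571 547 499 411 347 329
 327 329 329 328]
220 [319 307 236 191 231 355 475 538 565 578 584 580 569 542 482 365 319 319
 321 318 320 326]
260 [178 179 178 180 205 262 313 335 341 346 342 341 338 323 290 220 180 177
 180 178 180 178]
285 [179 179 180 179 196 247 308 335 339 344 343 340 330 309 262 203 177 178
 174 177 177 175]
286 170 [0.44514458 0.38633922 0.041     ]
286.5 202 [0.4731836 0.389829  0.041    ]
286 235 [0.50391996 0.3927649  0.041     ]
286 271 [0.54255063 0.39709004 0.037     ]
286 302 [0.57813715 0.40105766 0.037     ]
```

```bash
python3 -m crank '[[0,0.003,0.05,0,0,0],[0,0.003,0.08,0,0,0],[0,0.003,0.104,0,0,0],[0,0.003,0.104,0,0,0],[0,0.003,0.104,0,0,0]]' 0.35 20; python3 -m crank '[[0,0,0,0,0,0],[0,0,0,0,0,0],[0,0,0,0,0,0],[0,0,0,0,0,0]]' 0 25
```

```text
clock: 2.02
position: [0.4734, 0.3894, 0.0271]
ee_rot: [0.001, -0.053, 0.999, -0.0]
contact_force: [0.1, 0.0, 0.1]
width: 0.03
clock: 2.52
position: [0.4735, 0.3894, 0.0273]
ee_rot: [0.001, -0.053, 0.999, -0.0]
contact_force: [-0.6, -0.4, -0.6]
width: -0.0003
```

The gripper closed on nothing, so I'll look.

Run:
```python
from h import *
d=wrist('w2')
for n in ('side','top'):
    e=viewer.get_image(n)
    if n=='side': a=cv2.resize(e['frame'][255:345,240:325],(400,424),interpolation=cv2.INTER_CUBIC)
    else: b=cv2.resize(e['frame'][170:255,110:205],(390,350),interpolation=cv2.INTER_CUBIC)
c=np.zeros((600,800,3),np.uint8); c[:424,:400]=a; c[:350,405:795]=b; c[355:600,405:795]=cv2.resize(d['frame'][120:330,110:450],(390,245)); cv2.imwrite('pics/c2.png',c)
```

```text
(no output)
```

View pics/c2.png

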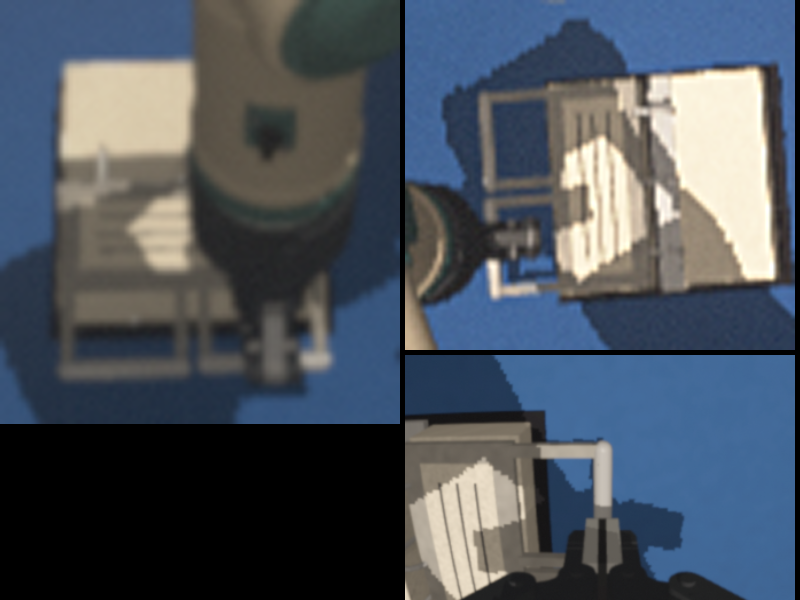

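```bash
python3 - <<'E'
from h import *
d=dict(np.load('w2.npz'));K=d['intrinsics'];T=d['world_from_camera']
def at(u,v):
    x=u-K[0,2];y=v-K[1,2];r=np.hypot(x,y)+1e-9;th=r/K[0,0];z=np.median(d['range_z'][v-1:v+2,u-1:u+2])
    q=np.array([np.tan(th)*x/r,-np.tan(th)*y/r,-1])*z; return np.round(T[:3,:3]@q+T[:3,3],4)
# crop px -> full: u=110+ (x-405)*340/390, v=120+(y-355)*210/245
for x,y in ((602,450),(602,470),(602,490),(602,505),(602,515),(602,525),(590,530),(615,530),(590,560),(602,560),(630,545),(500,500),(560,450)):
    u=int(110+(x-405)*340/390);v=int(120+(y-355)*210/245);print((x,y),(u,v),at(u,v))
E
python3 -m crank '[[0,0,0,0,0,0]]' 0 25
```

```text
(602, 450) (281, 201) [0.4429 0.3855 0.045 ]
(602, 470) (281, 218) [0.4521 0.3865 0.0456]
(602, 490) (281, 235) [0.4619 0.3875 0.0455]
(602, 505) (281, 248) [0.4698 0.3883 0.045 ]
(602, 515) (281, 257) [0.4753 0.3889 0.0452]
(602, 525) (281, 265) [0.4637 0.3877 0.0775]
(590, 530) (271, 270) [0.4646 0.3833 0.0816]
(615, 530) (293, 270) [0.4633 0.393  0.0821]
(590, 560) (271, 295) [0.4643 0.3839 0.1027]
(602, 560) (281, 295) [0.4641 0.3878 0.1023]
(630, 545) (306, 282) [0.4667 0.3991 0.086 ]
(500, 500) (192, 244) [0.4743 0.3373 0.0426]
(560, 450) (245, 201) [0.4453 0.3664 0.0434]
clock: 2.8
position: [0.4734, 0.3893, 0.027]
ee_rot: [0.001, -0.053, 0.999, -0.0]
contact_force: [-0.6, 1.0, -0.3]
width: -0.0002
```

Run:
```python
from h import *
for n in ('side','top'):
    d=dict(np.load(n+'0.npz'));K=d['intrinsics'];T=d['world_from_camera']
    for p in ([.4734,.3894,.027],[.4734,.3894,.07],[.474,.389,.041]):
        c=T[:3,:3].T@(np.array(p)-T[:3,3]); u,v=K[0,2]-K[0,0]*c[0]/c[2],K[1,2]+K[1,1]*c[1]/c[2]
        print(n,p,round(u,1),round(v,1),'crop',((u-240)*400/85,(v-255)*424/90) if n=='side' else ((u-110)*390/95+405,(v-170)*350/85))
d=dict(np.load('w2.npz'))
a=d['frame'][200:330,200:370];r=d['range_z'][200:330,200:370];
cv2.imwrite('pics/c3.png',cv2.resize(a,(784,600),interpolation=cv2.INTER_CUBIC))
print(wpix(d,[.4734,.3894,.027]),wpix(d,[.4624,.3883,.027]))
```

```text
side [0.4734, 0.3894, 0.027] 294.6 333.5 crop (np.float64(256.9909555602515), np.float64(369.59556471036217))
side [0.4734, 0.3894, 0.07] 295.0 325.7 crop (np.float64(258.91718500062353), np.float64(333.2634048186146))
side [0.474, 0.389, 0.041] 294.5 330.8 crop (np.float64(256.490149190567), np.float64(357.21102233004285))
top [0.4734, 0.3894, 0.027] 131.7 229.9 crop (np.float64(494.2357827645559), np.float64(246.63192825033994))
top [0.4734, 0.3894, 0.07] 127.4 229.8 crop (np.float64(476.5002417953947), np.float64(246.18514461561682))
top [0.474, 0.389, 0.041] 130.5 229.7 crop (np.float64(489.1986105862859), np.float64(245.62366777489592))
(np.float64(282.14760407400445), np.float64(241.37324706890757)) (np.float64(282.26323634238133), np.float64(224.3888060119523))
```

View pics/c3.png

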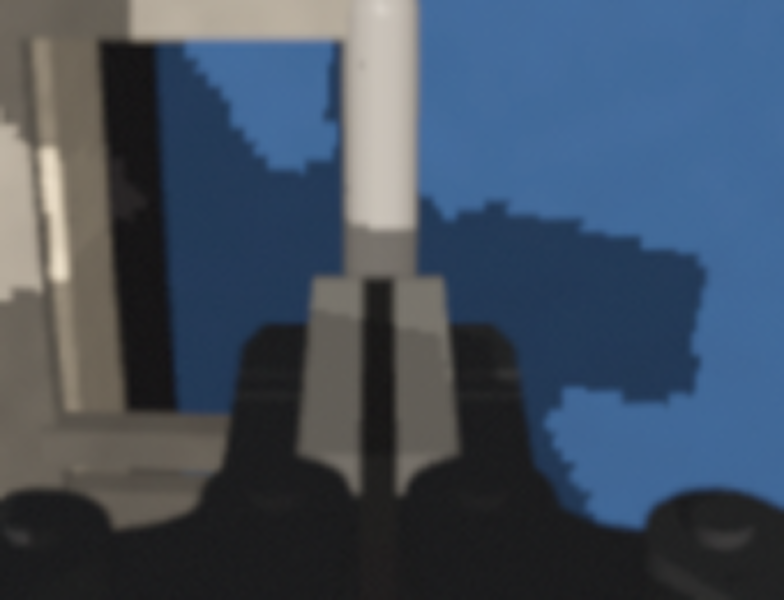

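The wrist view puts the tips above the bar, but the state says z = 0.027. I'll check against the fixed cameras' depth.

Run:
```python
from h import *
for n in ('side','top'):
    d=viewer.get_image(n);P=pts(d)
    m=(abs(P[...,0]-.473)<.03)&(abs(P[...,1]-.389)<.03)
    if n=='side':
        for v in range(312,342,2): print(v,[tuple((P[v,u]*1000).round().astype(int)) for u in (295,298,301)], d['frame'][v,298])
    else:
        for u in range(118,146,2): print(u,[tuple((P[v,u]*1000).round().astype(int)) for v in (226,229,232)], d['frame'][229,u])
```

```text
312 [(np.int64(475), np.int64(426), np.int64(212)), (np.int64(469), np.int64(427), np.int64(214)), (np.int64(463), np.int64(425), np.int64(211))] [38 37 37]
314 [(np.int64(475), np.int64(426), np.int64(203)), (np.int64(468), np.int64(426), np.int64(205)), (np.int64(462), np.int64(424), np.int64(201))] [38 37 35]
316 [(np.int64(474), np.int64(426), np.int64(194)), (np.int64(468), np.int64(426), np.int64(195)), (np.int64(462), np.int64(424), np.int64(192))] [37 36 35]
318 [(np.int64(474), np.int64(427), np.int64(186)), (np.int64(468), np.int64(426), np.int64(186)), (np.int64(462), np.int64(425), np.int64(186))] [44 43 45]
320 [(np.int64(474), np.int64(429), np.int64(182)), (np.int64(468), np.int64(427), np.int64(179)), (np.int64(461), np.int64(428), np.int64(182))] [68 70 71]
322 [(np.int64(474), np.int64(430), np.int64(176)), (np.int64(467), np.int64(429), np.int64(173)), (np.int64(461), np.int64(429), np.int64(175))] [86 89 92]
324 [(np.int64(474), np.int64(410), np.int64(123)), (np.int64(467), np.int64(432), np.int64(170)), (np.int64(459), np.int64(354), np.int64(6))] [ 96  99 103]

[... 2756 characters left out ...]
p.int64(167)), (np.int64(468), np.int64(343), np.int64(154))] [101 106 115]
138 [(np.int64(484), np.int64(339), np.int64(153)), (np.int64(476), np.int64(336), np.int64(163)), (np.int64(469), np.int64(337), np.int64(159))] [79 81 85]
140 [(np.int64(484), np.int64(331), np.int64(163)), (np.int64(476), np.int64(331), np.int64(163)), (np.int64(469), np.int64(331), np.int64(161))] [123 130 137]
142 [(np.int64(484), np.int64(327), np.int64(157)), (np.int64(477), np.int64(326), np.int64(161)), (np.int64(469), np.int64(326), np.int64(160))] [65 71 75]
144 [(np.int64(486), np.int64(362), np.int64(1)), (np.int64(477), np.int64(361), np.int64(1)), (np.int64(468), np.int64(361), np.int64(3))] [84 59 46]
```

By depth, the fingertips are really at z≈0.07 while the reading says 0.027, so the reported TCP lies about 43 mm beyond the physical tips. I'll open, go down with that offset in steps, and watch the force.

```bash
python3 -m crank '[[0,0,0,0,0,0],[0,0,0,0,0,0],[0,0,0.015,0,0,0],[0,0,0.025,0,0,0],[0,0,0.025,0,0,0]]' 0.35 25;  python3 - <<'E'
from h import *
d=wrist('w3');K=d['intrinsics'];T=d['world_from_camera']
v,u=np.mgrid[0:420,0:560];x=u-K[0,2];y=v-K[1,2];r=np.hypot(x,y)+1e-9;th=r/K[0,0];z=d['range_z']
Q=np.stack([np.tan(th)*x/r*z,-np.tan(th)*y/r*z,-z],-1)@d['mount'][:3,:3].T+d['mount'][:3,3]
# finger points in tool frame: near x within 20mm
m=(abs(Q[...,0])<.02)&(abs(Q[...,1])<.06)&(Q[...,2]>-.09)&(Q[...,2]<-.01)&(z>0)
print(m.sum())
for a in np.arange(-.06,.06,.005):
    s=m&(Q[...,1]>=a)&(Q[...,1]<a+.005)
    if s.sum(): print(round(a,3),s.sum(),'tool z max',np.percentile(Q[s][:,2],98).round(4),'x',Q[s][:,0].max().round(4))
cv2.imwrite('pics/c4.png',cv2.resize(d['frame'][150:340,150:410],(780,570)))
E
```

```text
clock: 3.52
position: [0.4722, 0.3886, 0.0003]
ee_rot: [-0.001, -0.053, 0.999, -0.001]
contact_force: [-0.8, 0.2, -0.3]
width: 0.0297
9674
-0.06 607 tool z max -0.0409 x 0.0199
-0.055 635 tool z max -0.0407 x 0.0199
-0.05 661 tool z max -0.0408 x 0.02
-0.045 1525 tool z max -0.0115 x 0.0199
-0.04 119 tool z max -0.0149 x 0.0189
-0.035 151 tool z max -0.0816 x 0.0067
-0.03 384 tool z max -0.0487 x 0.0126
-0.025 505 tool z max -0.0472 x 0.0133
-0.02 1298 tool z max -0.0437 x 0.0118
-0.015 4 tool z max -0.0425 x 0.009
-0.005 585 tool z max -0.0414 x 0.02
-0.0 707 tool z max -0.0419 x 0.02
0.005 3 tool z max -0.0411 x -0.0183
0.01 501 tool z max -0.0424 x 0.0104
0.015 898 tool z max -0.0461 x 0.0113
0.02 488 tool z max -0.048 x 0.0129
0.025 323 tool z max -0.0492 x 0.0116
0.03 156 tool z max -0.082 x 0.0067
0.035 77 tool z max -0.0836 x 0.0116
0.04 40 tool z max -0.0852 x 0.012
0.045 7 tool z max -0.0882 x 0.0106
```

View pics/c4.png

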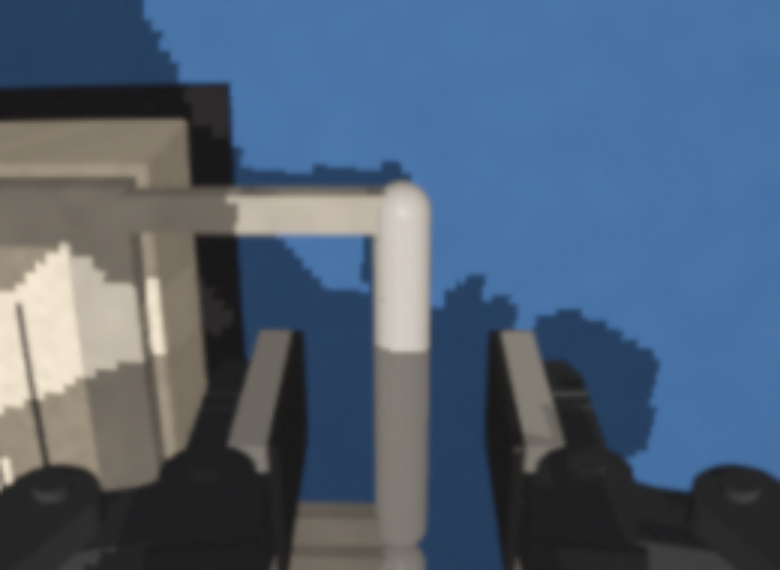

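The fingers straddle the bar well in the crop (bar at x≈403, pads at x≈295 and x≈490). The tips sit 43 mm behind the reported TCP, and I'll use that offset from here on.

```bash
python3 -m crank '[[0,0,0.01,0,0,0],[0,0,0.019,0,0,0],[0,0,0.019,0,0,0]]' 0.35 25;python3 -m crank '[[0,0,0,0,0,0],[0,0,0,0,0,0],[0,0,0,0,0,0],[0,0,0,0,0,0]]' 0 30
```

```text
clock: 3.95
position: [0.472, 0.3884, -0.0191]
ee_rot: [-0.001, -0.053, 0.999, -0.001]
contact_force: [0.2, 0.0, 1.0]
width: 0.0295
clock: 4.45
position: [0.4721, 0.3894, -0.0188]
ee_rot: [-0.001, -0.053, 0.999, -0.0]
contact_force: [-1.5, 5.3, 0.4]
width: 0.0078
```

Gripped (8 mm). Now I turn leaf A: first half of the arc to 90°.

```bash
python3 -m crank '[[0,-0.002,-0.02,0,0,0],[0,-0.0076,-0.039,0,0,0],[0,-0.0164,-0.057,0,0,0],[0,-0.028,-0.073,0,0,0],[0,-0.0426,-0.0874,0,0,0],[0,-0.059,-0.0986,0,0,0],[0,-0.0776,-0.1068,0,0,0],[0,-0.097,-0.1116,0,0,0],[0,-0.117,-0.113,0,0,0],[0,-0.117,-0.113,0,0,0]]' 0 30; python3 -c "
from h import *
d=wrist('w5'); cv2.imwrite('pics/c5.png',cv2.resize(d['frame'][120:420,100:460],(600,500)))"
```

```text
clock: 5.7
position: [0.4849, 0.2708, 0.0951]
ee_rot: [-0.001, -0.052, 0.999, -0.001]
contact_force: [-2.5, 1.2, 8.0]
width: 0.0076
```

View pics/c5.png

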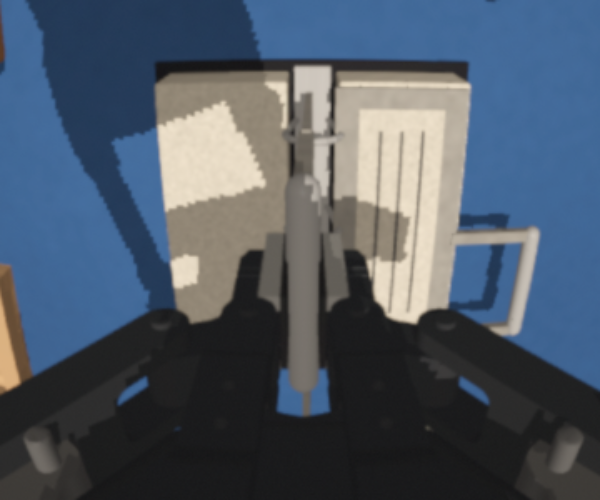

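The leaf stands upright in the grip (bar at (300,280) in the crop), and leaf B is still lying flat with its bar at (530,280). Now the second half.

```bash
python3 -m crank '[[0,-0.02,0.002,0,0,0],[0,-0.039,0.0076,0,0,0],[0,-0.057,0.0164,0,0,0],[0,-0.0734,0.028,0,0,0],[0,-0.0874,0.0426,0,0,0],[0,-0.0986,0.059,0,0,0],[0,-0.1068,0.0776,0,0,0],[0,-0.1116,0.097,0,0,0],[0,-0.113,0.115,0,0,0],[0,-0.113,0.115,0,0,0]]' 0 30; python3 -m crank '[[0,0,0,0,0,0],[0,0,0,0,0,0],[0,0,0,0,0,0],[0,0,-0.03,0,0,0],[0,0,-0.08,0,0,0],[0,0,-0.13,0,0,0],[0,0,-0.13,0,0,0]]' 0.35 30; python3 -c "
from h import *
d=wrist('w6'); cv2.imwrite('pics/c6.png',cv2.resize(d['frame'][60:360,60:560],(750,450)))
plan([.544,.3965,.077],96)"
```

```text
clock: 7.0
position: [0.4972, 0.1608, -0.0199]
ee_rot: [-0.0, -0.051, 0.999, 0.001]
contact_force: [1.0, 12.2, 1.8]
width: 0.0076
clock: 7.88
position: [0.5006, 0.1606, 0.1141]
ee_rot: [0.004, -0.051, 0.999, 0.002]
contact_force: [0.9, -0.5, -0.6]
width: 0.0301
row [-0.0691  0.2303  0.0356] [ 0.1  0.2 -0.2] rows>= 4.0 q6 -1.5
```

View pics/c6.png

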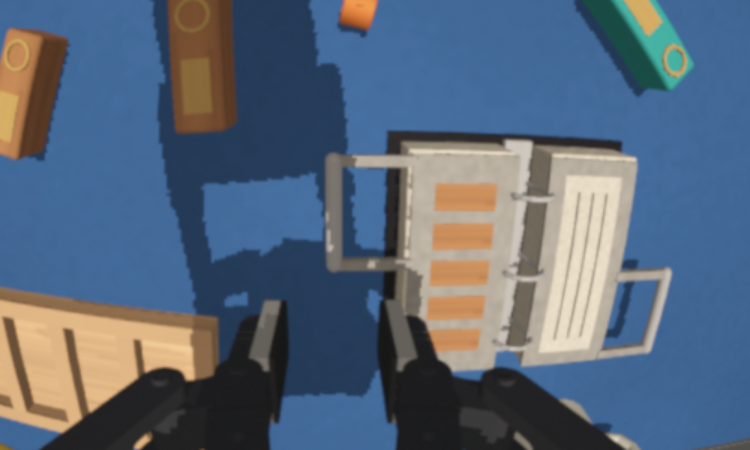

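Leaf A is over, with its five brown bars showing. Now leaf B.

```bash
python3 -m crank '[[-0.069,0.23,0.036,0,0,0],[-0.069,0.23,0.036,0,0,0],[-0.069,0.23,0.036,0,0,0],[-0.069,0.23,0.036,0,0,0],[-0.069,0.23,0.036,0,0,0],[-0.069,0.23,0.036,0,0,0],[-0.069,0.23,0.036,0,0,0]]' 0.35 30
python3 - <<'E'
from h import *
d=wrist('w7'); F=d['frame'].astype(int)
print(wpix(d,[.5445,.397,.037]))
u0,v0=map(int,wpix(d,[.5445,.397,.037]))
for v in (v0-15,v0): print(v,u0-16,F[v,u0-16:u0+17].sum(-1))
m=(F[v0-60:v0+60,u0].min(-1)>90);print(np.nonzero(m)[0]+v0-60)
E
```

```text
clock: 8.8
position: [0.5434, 0.3944, 0.0761]
ee_rot: [0.001, -0.05, 0.999, 0.001]
contact_force: [-0.3, 0.3, -0.1]
width: 0.03
(np.float64(285.2938125666111), np.float64(222.04006189406465))
207 269 [333 333 335 334 334 332 324 320 301 268 348 463 526 558 574 588 594 590
 585 575 552 512 451 375 335 329 329 328 328 329 329 330 330]
222 269 [330 330 330 330 332 330 309 234 187 206 314 449 520 556 572 586 592 591
 585 573 552 517 472 390 339 332 332 332 332 330 330 330 330]
[177 178 179 180 181 182 183 184 185 186 187 188 189 190 191 192 193 194
 195 196 197 198 199 200 201 202 203 204 205 206 207 208 209 210 211 212
 213 214 215 216 217 218 219 220 221 222 223 224 225 226 227 228 229 230
 231 232 233 234 235 236 237 238 239 240 241 242 243 244 245 246 247 248
 249 250 251 252 253 254 255 256 257 258 259 260 261 262 263 264 265 266]
```

```bash
python3 -m crank '[[-0.001,0.0025,0.04,0,0,0],[-0.001,0.0025,0.08,0,0,0],[-0.001,0.0025,0.099,0,0,0],[-0.001,0.0025,0.099,0,0,0],[-0.001,0.0025,0.099,0,0,0]]' 0.35 30;python3 -m crank '[[0,0,0,0,0,0],[0,0,0,0,0,0],[0,0,0,0,0,0],[0,0,0,0,0,0]]' 0 30
```

```text
clock: 9.48
position: [0.5458, 0.3972, -0.0211]
ee_rot: [0.003, -0.05, 0.999, 0.001]
contact_force: [0.2, 0.3, -0.5]
width: 0.0298
clock: 9.98
position: [0.5469, 0.3977, -0.0195]
ee_rot: [0.004, -0.05, 0.999, 0.002]
contact_force: [-1.1, -0.0, 5.7]
width: 0.0078
```

```bash
python3 -m crank '[[0,-0.0014,-0.02,0,0,0],[0,-0.0062,-0.0394,0,0,0],[0,-0.0144,-0.0578,0,0,0],[0,-0.0256,-0.0744,0,0,0],[0,-0.0396,-0.0888,0,0,0],[0,-0.0558,-0.1006,0,0,0],[0,-0.0738,-0.1094,0,0,0],[0,-0.093,-0.115,0,0,0],[0,-0.113,-0.117,0,0,0],[0,-0.113,-0.117,0,0,0]]' 0 30; python3 -m crank '[[0,-0.02,0.0014,0,0,0],[0,-0.0394,0.0062,0,0,0],[0,-0.0578,0.0144,0,0,0],[0,-0.0744,0.0256,0,0,0],[0,-0.0888,0.0396,0,0,0],[0,-0.1006,0.0558,0,0,0],[0,-0.1094,0.0738,0,0,0],[0,-0.115,0.093,0,0,0],[0,-0.117,0.111,0,0,0],[0,-0.117,0.111,0,0,0]]' 0 30; python3 -m crank '[[0,0,0,0,0,0],[0,0,0,0,0,0],[0,0,0,0,0,0],[0,0,-0.03,0,0,0],[0,0,-0.08,0,0,0],[0,0,-0.13,0,0,0],[0,0,-0.19,0,0,0],[0,0,-0.22,0,0,0],[0,0,-0.22,0,0,0]]' 0.35 30; python3 -c "
from h import *
d=wrist('w8'); cv2.imwrite('pics/c8.png',d['frame'])
e=viewer.get_image('top');P=pts(e)
for b in blocks(e,P): print(*b)
Z=P[...,2]
print((Z[190:248:4,135:208:4]*1000).round().astype(int))"
```

```text
clock: 11.22
position: [0.5593, 0.2824, 0.0991]
ee_rot: [0.006, -0.049, 0.999, 0.001]
contact_force: [3.3, 2.0, 9.2]
width: 0.0074
clock: 12.48
position: [0.5714, 0.169, -0.0117]
ee_rot: [0.006, -0.048, 0.999, 0.004]
contact_force: [-0.2, 11.0, 5.7]
width: 0.0072
clock: 13.6
position: [0.5704, 0.1668, 0.211]
ee_rot: [0.008, -0.048, 0.999, 0.004]
contact_force: [0.8, 0.0, -0.2]
width: 0.0298
[243. 175.] 86 0.6096 0.0761 0 0 0.0
[186. 218.] 364 0.5149 0.2354 85 37 6.2
[410. 241.] 310 0.4635 -0.3961 30 78 -15.5
[323. 242.] 293 0.4538 -0.1508 29 78 -7.7
[365. 244.] 303 0.4533 -0.2691 78 30 6.9
[286. 246.] 288 0.4412 -0.0467 29 78 -14.5
[242. 252.] 290 0.4212 0.0755 77 29 7.6
[465. 382.] 348 0.0817 -0.562 94 201 -38.2
[[645 655 652 649 648 646 646 645 645 643 643 643 644 640 640 637 644 642
  629]
 [ -4 647 650 637 643 644 639 642 641 640 639 634 636 635 634 634 635 636
  623]
 [  5 646 645 638 636 635 634 632 632 630 630 628 623 620 616 494 634 634
  631]
 [ -6  -3 637 633 621 622 619 612  30  11  44  43 461 472 458 455 630 632
  631]
 [  5   6 633 632 629  36  34  31  32   6  40  45  43  42  43  39 627 632
  631]
 [  1   7 632 635 632  30  34  35  35   6  49  46  45  41  44  41  44 635
  633]
 [  1  -2 631 635 627  36  34  37  49  45  45  42  40  46  39  46  36 635
  632]
 [  6  -2 633 637 630  32  40  33  39   8  41  39  42  39  39  44  22 635
  637]
 [  1   0 629 634 634  36  34  37  35   8  10  42  45  45  45  44  26 633
  637]
 [  2   6 634 636 634  38  32  34  40  18  12  47  48  46  42  38  27 635
  639]
 [  3   4 632 635 635  38  37  36  34   6   9  43  46  41  40  41  32 635
  640]
 [ -2   7  -1 639 635  34  33  37  33   3   8  43  40  43  46  40  37 637
  639]
 [  2   1  -3 639 636  37  34  33  37  11   6  44  42  35  37   3  -1 636
  640]
 [  5   0   0 639 641 632   2   0   3  -4  -8  -4  -1  -2  -2   1   6 637
  643]
 [  2   2  -1 642 642 634  -2   4   7   4  -4  -2   1  -3   6  -3   3 635
  643]]
```

View pics/c8.png

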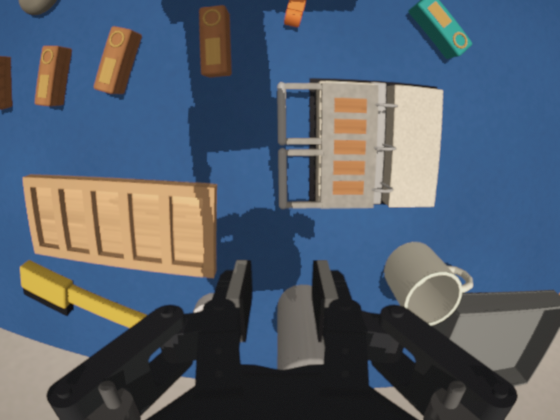

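Both leaves now lie over with the brown bars up (crop (350,145)), and their bars are at (283,110) and (283,180). Next I compare the wrist and top measurements of the tray for a frame offset.

Run:
```python
from h import *
d=dict(np.load('w8.npz'))
hsv=cv2.cvtColor(d['frame'],cv2.COLOR_BGR2HSV)
m=((hsv[...,0]>5)&(hsv[...,0]<25)&(hsv[...,1]>60)&(hsv[...,2]>90)).astype(np.uint8); m[:,225:]=0;m[:150]=0
m[262:,:]*= 1
n,l,s,c=cv2.connectedComponentsWithStats(m); i=1+s[1:,4].argmax(); print(s[i],c[i])
Q=np.array([wray(d,u,v,.02)[:2] for v,u in zip(*np.nonzero(l==i))])
print(cv2.minAreaRect((Q*1000).astype(np.float32)))
h=cv2.convexHull((Q*1000).astype(np.float32)); print(cv2.approxPolyDP(h,12,True).reshape(-1,2).round())
plan([.4412+.0,-.0467,.12],-14.5+90)
plan([.42,.0755,.12],7.6+90)
```

```text
[   23   175   194   103 16384] [124.30157471 222.16479492]
((654.13525390625, -61.052947998046875), (128.81430053710938, 306.4934387207031), 0.7462091445922852)
[[ 715. -213.]
 [ 716.   90.]
 [ 589.   91.]
 [ 596. -213.]]
row [ 0.1476 -0.2007  0.0844] [ 0.5  0.5 20. ] rows>= 5.0 q6 -1.5
row [ 0.157  -0.0771  0.0852] [ 0.4  0.6 -2.1] rows>= 4.0 q6 -1.5
```

The wrist frame differs from the top frame by about (-2,+3) mm. I'll apply that and pick the first block, at (0.421,0.0755).

```bash
cat >> h.py <<'E'
POC={k:np.array([.6545-.00086*k,-.062+.058*k]) for k in (-2,-1,0,1,2)}
def look():
    e=viewer.get_image('top');P=pts(e)
    for b in blocks(e,P):
        if b[1]>150 and .3<b[2]<.56 and b[3]<.15:
            w,h,a=b[4:7]; 
            c=(b[2]-.002,b[3]+.003); print('block',c,w,h,a)
E
python3 -c "
from h import *
plan([.419,.0785,.05],97.6)"
```

```text
row [ 0.1584 -0.0745  0.1552] [ 0.4  0.6 -2.1] rows>= 4.0 q6 -1.5
```

```bash
python3 -m crank '[[0.158,-0.0745,0.155,0.4,0.6,-2],[0.158,-0.0745,0.155,0.4,0.6,-2],[0.158,-0.0745,0.155,0.4,0.6,-2],[0.158,-0.0745,0.155,0.4,0.6,-2],[0.158,-0.0745,0.155,0.4,0.6,-2],[0.158,-0.0745,0.155,0.4,0.6,-2]]' 0.6 40
python3 - <<'E'
from h import *
plan([.419,.0785,.05],97.6)
d=wrist('w9');print(wpix(d,[.419,.0785,.036]))
hsv=cv2.cvtColor(d['frame'],cv2.COLOR_BGR2HSV)
K=d['intrinsics'];T=d['world_from_camera']
v,u=np.mgrid[0:420,0:560];x=u-K[0,2];y=v-K[1,2];r=np.hypot(x,y)+1e-9;th=r/K[0,0];z=d['range_z']
W=np.stack([np.tan(th)*x/r*z,-np.tan(th)*y/r*z,-z],-1)@T[:3,:3].T+T[:3,3]
m=(abs(W[...,2]-.037)<.004)&(abs(W[...,0]-.42)<.07)&(abs(W[...,1]-.078)<.05)
m&=(hsv[...,0]<25)&(hsv[...,1]>60)
print(m.sum(),cv2.minAreaRect((W[m][:,:2]*1000).astype(np.float32)))
E
```

```text
clock: 14.45
position: [0.4195, 0.0785, 0.0496]
ee_rot: [-0.001, -0.065, 0.998, -0.0]
contact_force: [0.9, 0.5, 0.4]
width: 0.0517
row [ 0.0005  0.0001 -0.0004] [-0.  -0.1 -0.1] rows>= 1.0 q6 -1.68
(np.float64(282.26263296639064), np.float64(232.77746976253633))
4995 ((419.77734375, 77.77223205566406), (78.9636459350586, 29.593076705932617), 7.530574798583984)
```

```bash
python3 -m crank '[[0,0,0.03,0,0,0],[0,0,0.06,0,0,0],[0,0,0.075,0,0,0],[0,0,0.075,0,0,0],[0,0,0.075,0,0,0]]' 0.6 40; python3 -m crank '[[0,0,0,0,0,0],[0,0,0,0,0,0],[0,0,0,0,0,0],[0,0,-0.02,0,0,0],[0,0,-0.06,0,0,0],[0,0,-0.075,0,0,0],[0,0,-0.075,0,0,0]]' 0 40; python3 -c "
from h import *
plan([*POC[2],.05],90.85)"
```

```text
clock: 15.12
position: [0.4223, 0.0789, -0.0241]
ee_rot: [0.001, -0.065, 0.998, -0.0]
contact_force: [0.2, -0.0, 0.6]
width: 0.0508
clock: 16.0
position: [0.4232, 0.0789, 0.0521]
ee_rot: [0.003, -0.065, 0.998, -0.0]
contact_force: [-0.4, 0.5, -0.2]
width: 0.0293
row [-0.2244 -0.0547  0.0035] [-0.   0.3  6.7] rows>= 4.0 q6 -1.68
```

```bash
python3 -m crank '[[-0.227,-0.055,0.0035,0,0.3,6.7],[-0.227,-0.055,0.0035,0,0.3,6.7],[-0.227,-0.055,0.0035,0,0.3,6.7],[-0.227,-0.055,0.0035,0,0.3,6.7],[-0.227,-0.055,0.0035,0,0.3,6.7],[-0.227,-0.055,0.0035,0,0.3,6.7],[-0.227,-0.055,0.0035,0,0.3,6.7]]' 0 40
python3 - <<'E'
from h import *
plan([.6553,.054,-.018],90.85)
cv2.imwrite('pics/c10.png',wrist('w10')['frame'])
E
```

```text
clock: 16.88
position: [0.6534, 0.0543, 0.0494]
ee_rot: [-0.001, -0.007, 1.0, -0.0]
contact_force: [-0.4, 0.1, -0.2]
width: 0.0289
row [-0.002  -0.0003  0.0674] [-0.  -0.1 -0. ] rows>= 2.0 q6 -1.61
```

View pics/c10.png

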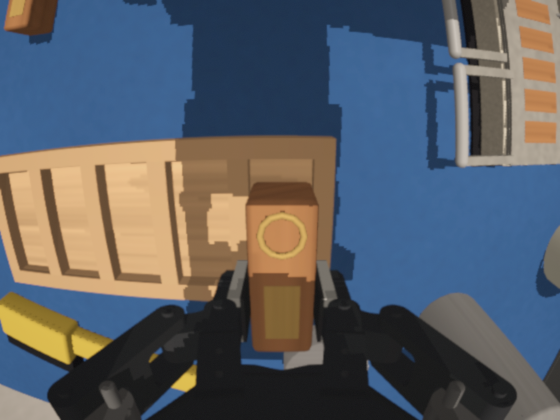

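Held block (u≈282) is centred on the pocket (u 248–314). I'll check the pocket's near edge at (281,158) numerically too.

Run:
```python
from h import *
d=dict(np.load('w10.npz'))
for p in ((281,158),(281,137),(248,165),(314,165),(335,160)): print(p,wray(d,*p,.02).round(4))
print('held block near edge',wray(d,281,186,.05+.043+.015))
```

```text
(281, 158) [0.6067 0.0532 0.02  ]
(281, 137) [0.5928 0.053  0.02  ]
(248, 165) [0.6115 0.0314 0.02  ]
(314, 165) [0.6109 0.075  0.02  ]
(335, 160) [0.6072 0.089  0.02  ]
held block near edge [0.60497864 0.05320562 0.108     ]
```

```bash
sed -i 's/\.6545-\.00086\*k,-\.062/.656-.00086*k,-.0626/' h.py; python3 -m crank '[[-0.0036,-0.001,0.03,0,0,0],[-0.0036,-0.001,0.055,0,0,0],[-0.0036,-0.001,0.067,0,0,0],[-0.0036,-0.001,0.067,0,0,0],[-0.0036,-0.001,0.067,0,0,0]]' 0 40; python3 -m crank '[[0,0,0,0,0,0],[0,0,0,0,0,0],[0,0,0,0,0,0],[0,0,-0.03,0,0,0],[0,0,-0.07,0,0,0],[0,0,-0.1,0,0,0],[0,0,-0.1,0,0,0]]' 0.5 40;python3 -c "
from h import *
look()
plan([.4392,-.0437,.05],75.5)"
```

```text
clock: 17.55
position: [0.6577, 0.0534, -0.0165]
ee_rot: [0.0, -0.007, 1.0, -0.0]
contact_force: [0.1, 0.7, -1.3]
width: 0.0285
clock: 18.42
position: [0.6599, 0.0534, 0.0866]
ee_rot: [0.003, -0.007, 1.0, -0.0]
contact_force: [0.2, -0.5, 0.7]
width: 0.0427
block (0.4616, -0.39339999999999997) 30 79 -15.5
block (0.4517, -0.1481) 30 78 -7.5
block (0.4512, -0.26589999999999997) 78 30 6.3
block (0.4395, -0.0438) 29 78 -14.4
row [ 0.2206 -0.0939  0.034 ] [-0.   0.2 15.3] rows>= 4.0 q6 -1.61
```

```bash
cat >> h.py <<'E'
def wref(x0,y0,n='wr',zt=.037):
    d=wrist(n);hsv=cv2.cvtColor(d['frame'],cv2.COLOR_BGR2HSV);K=d['intrinsics'];T=d['world_from_camera']
    v,u=np.mgrid[0:420,0:560];x=u-K[0,2];y=v-K[1,2];r=np.hypot(x,y)+1e-9;th=r/K[0,0];z=d['range_z']
    W=np.stack([np.tan(th)*x/r*z,-np.tan(th)*y/r*z,-z],-1)@T[:3,:3].T+T[:3,3]
    m=(abs(W[...,2]-zt)<.004)&(abs(W[...,0]-x0)<.06)&(abs(W[...,1]-y0)<.045)&(hsv[...,0]<25)&(hsv[...,1]>60)
    c,s,a=cv2.minAreaRect((W[m][:,:2]*1000).astype(np.float32))
    if s[1]>s[0]: a+=90
    a=(a+90)%180-90; print('wref',m.sum(),np.round(c,1),np.round(s,1),round(a,1)); return c[0]/1000,c[1]/1000,a
def pick(x0,y0):
    x,y,a=wref(x0,y0); plan([x,y,-.025],a+90)
E
python3 -m crank '[[0.22,-0.094,0.034,0,0.2,15.3],[0.22,-0.094,0.034,0,0.2,15.3],[0.22,-0.094,0.034,0,0.2,15.3],[0.22,-0.094,0.034,0,0.2,15.3],[0.22,-0.094,0.034,0,0.2,15.3],[0.22,-0.094,0.034,0,0.2,15.3],[0.22,-0.094,0.034,0,0.2,15.3]]' 0.6 40; python3 -c "
from h import *
pick(.4395,-.0438)"
```

```text
clock: 19.35
position: [0.4413, -0.0437, 0.0499]
ee_rot: [0.0, 0.126, 0.992, -0.0]
contact_force: [0.5, -0.4, -0.5]
width: 0.0508
wref 4992 [440.6 -45. ] [29.6 79.3] -14.5
row [ 0.0001 -0.0015  0.0749] [-0.   0.   0.1] rows>= 2.0 q6 -1.57
```

```bash
python3 -m crank '[[0.002,-0.0015,0.03,0,0,0],[0.002,-0.0015,0.06,0,0,0],[0.002,-0.0015,0.075,0,0,0],[0.002,-0.0015,0.075,0,0,0],[0.002,-0.0015,0.075,0,0,0]]' 0.6 40; python3 -m crank '[[0,0,0,0,0,0],[0,0,0,0,0,0],[0,0,0,0,0,0],[0,0,-0.02,0,0,0],[0,0,-0.06,0,0,0],[0,0,-0.085,0,0,0],[0,0,-0.085,0,0,0]]' 0 40; python3 -c "
from h import *
plan([*POC[1],.06],90.85)"
```

```text
clock: 20.02
position: [0.4399, -0.0446, -0.0247]
ee_rot: [0.001, 0.125, 0.992, -0.0]
contact_force: [-0.3, 0.5, -0.4]
width: 0.0513
clock: 20.9
position: [0.4413, -0.0449, 0.0618]
ee_rot: [0.003, 0.125, 0.992, -0.0]
contact_force: [-0.0, -0.8, -0.7]
width: 0.0292
row [-0.1971  0.0922  0.003 ] [ -0.1   0.3 -15.2] rows>= 4.0 q6 -1.58
```

```bash
python3 -m crank '[[-0.197,0.092,0.003,0,0.3,-15.2],[-0.197,0.092,0.003,0,0.3,-15.2],[-0.197,0.092,0.003,0,0.3,-15.2],[-0.197,0.092,0.003,0,0.3,-15.2],[-0.197,0.092,0.003,0,0.3,-15.2],[-0.197,0.092,0.003,0,0.3,-15.2],[-0.197,0.092,0.003,0,0.3,-15.2]]' 0 40; python3 -c "
from h import *
plan([*POC[1],-.019],90.85)
wref(.656,-.005,zt=.0375+.085)"
```

```text
clock: 21.78
position: [0.6532, -0.005, 0.0594]
ee_rot: [-0.001, -0.007, 1.0, -0.0]
contact_force: [0.4, 0.1, -0.7]
width: 0.0296
row [-0.0021  0.0004  0.0784] [-0.  -0.1 -0.1] rows>= 2.0 q6 -1.7
wref 8623 [651.9  -6.6] [53.4 80.7] -18.8
```

```bash
python3 -m crank '[[-0.0015,0,0.03,0,0,0],[-0.0015,0,0.06,0,0,0],[-0.0015,0,0.078,0,0,0],[-0.0015,0,0.078,0,0,0],[-0.0015,0,0.078,0,0,0]]' 0 40; python3 -m crank '[[0,0,0,0,0,0],[0,0,0,0,0,0],[0,0,0,0,0,0],[0,0,-0.03,0,0,0],[0,0,-0.07,0,0,0],[0,0,-0.1,0,0,0],[0,0,-0.1,0,0,0]]' 0.5 40;python3 -c "
from h import *
look()
plan([.4515,-.148,.05],82.5)"
```

```text
clock: 22.45
position: [0.6552, -0.0052, -0.0177]
ee_rot: [-0.0, -0.007, 1.0, -0.001]
contact_force: [1.3, -0.1, -1.5]
width: 0.0292
clock: 23.32
position: [0.6575, -0.0053, 0.0854]
ee_rot: [0.003, -0.007, 1.0, -0.001]
contact_force: [-0.2, -0.1, -1.0]
width: 0.0427
block (0.4613, -0.3938) 31 78 -15.7
block (0.452, -0.1478) 29 78 -6.7
block (0.4515, -0.26589999999999997) 78 30 7.0
row [ 0.2064 -0.14    0.033 ] [-0.1  0.1  8.3] rows>= 5.0 q6 -1.7
```

```bash
python3 -m crank '[[0.207,-0.14,0.033,0,0.2,8.3],[0.207,-0.14,0.033,0,0.2,8.3],[0.207,-0.14,0.033,0,0.2,8.3],[0.207,-0.14,0.033,0,0.2,8.3],[0.207,-0.14,0.033,0,0.2,8.3],[0.207,-0.14,0.033,0,0.2,8.3],[0.207,-0.14,0.033,0,0.2,8.3]]' 0.6 40; python3 -c "
from h import *
pick(.4515,-.148)"
```

```text
clock: 24.25
position: [0.4522, -0.1476, 0.0499]
ee_rot: [-0.0, 0.065, 0.998, -0.001]
contact_force: [-0.3, -0.4, -0.4]
width: 0.0511
wref 4975 [ 453.1 -149.4] [29.6 79.5] -7.7
row [-0.0012 -0.0017  0.0749] [-0.1 -0.   0.2] rows>= 2.0 q6 -1.9
```

```bash
python3 -m crank '[[0.001,-0.0017,0.03,0,0,0],[0.001,-0.0017,0.06,0,0,0],[0.001,-0.0017,0.075,0,0,0],[0.001,-0.0017,0.075,0,0,0],[0.001,-0.0017,0.075,0,0,0]]' 0.6 40; python3 -m crank '[[0,0,0,0,0,0],[0,0,0,0,0,0],[0,0,0,0,0,0],[0,0,-0.02,0,0,0],[0,0,-0.06,0,0,0],[0,0,-0.085,0,0,0],[0,0,-0.085,0,0,0]]' 0 40; python3 -c "
from h import *
plan([*POC[0],.06],90.85)"
```

```text
clock: 24.92
position: [0.4521, -0.1491, -0.0246]
ee_rot: [0.0, 0.064, 0.998, -0.001]
contact_force: [0.8, 0.1, -0.7]
width: 0.0514
clock: 25.8
position: [0.4533, -0.1496, 0.062]
ee_rot: [0.002, 0.064, 0.998, -0.002]
contact_force: [0.4, 0.7, -1.7]
width: 0.0295
row [-0.1899  0.1124  0.0026] [-0.2  0.3 -8.2] rows>= 4.0 q6 -1.9
```

```bash
python3 -m crank '[[-0.19,0.112,0.003,0,0.3,-8.2],[-0.19,0.112,0.003,0,0.3,-8.2],[-0.19,0.112,0.003,0,0.3,-8.2],[-0.19,0.112,0.003,0,0.3,-8.2],[-0.19,0.112,0.003,0,0.3,-8.2],[-0.19,0.112,0.003,0,0.3,-8.2],[-0.19,0.112,0.003,0,0.3,-8.2]]' 0 40; python3 -c "
from h import *
plan([*POC[0],-.019],90.85)"
```

```text
clock: 26.68
position: [0.6543, -0.0635, 0.0589]
ee_rot: [-0.001, -0.007, 1.0, -0.002]
contact_force: [-0.2, 1.0, -0.2]
width: 0.0295
row [-0.0019  0.0011  0.0779] [-0.2 -0.2 -0.1] rows>= 2.0 q6 -1.78
```

```bash
python3 -m crank '[[-0.001,0.001,0.03,-0.2,-0.2,0],[-0.001,0.001,0.06,-0.2,-0.2,0],[-0.001,0.001,0.078,-0.2,-0.2,0],[-0.001,0.001,0.078,-0.2,-0.2,0],[-0.001,0.001,0.078,-0.2,-0.2,0]]' 0 40; python3 -m crank '[[0,0,0,0,0,0],[0,0,0,0,0,0],[0,0,0,0,0,0],[0,0,-0.03,0,0,0],[0,0,-0.07,0,0,0],[0,0,-0.1,0,0,0],[0,0,-0.1,0,0,0]]' 0.5 40;python3 -c "
from h import *
look()
plan([.4512,-.266,.05],96.8)"
```

```text
clock: 27.3
position: [0.6551, -0.0631, -0.0186]
ee_rot: [0.001, -0.006, 1.0, 0.0]
contact_force: [-0.4, -0.1, -1.3]
width: 0.0289
clock: 28.18
position: [0.6573, -0.0635, 0.0844]
ee_rot: [0.004, -0.007, 1.0, -0.001]
contact_force: [0.2, 0.2, 0.4]
width: 0.0431
block (0.4615, -0.3935) 30 79 -14.0
block (0.4512, -0.26589999999999997) 78 30 6.4
row [ 0.2072 -0.2001  0.0317] [-0.   0.2 -6.1] rows>= 5.0 q6 -1.79
```

```bash
python3 -m crank '[[0.207,-0.2,0.032,0,0.3,-6.1],[0.207,-0.2,0.032,0,0.3,-6.1],[0.207,-0.2,0.032,0,0.3,-6.1],[0.207,-0.2,0.032,0,0.3,-6.1],[0.207,-0.2,0.032,0,0.3,-6.1],[0.207,-0.2,0.032,0,0.3,-6.1],[0.207,-0.2,0.032,0,0.3,-6.1],[0.207,-0.2,0.032,0,0.3,-6.1]]' 0.6 40; python3 -c "
from h import *
pick(.4512,-.266)"
```

```text
clock: 29.22
position: [0.4522, -0.265, 0.0494]
ee_rot: [-0.001, -0.06, 0.998, -0.0]
contact_force: [-0.4, -0.4, 0.3]
width: 0.051
wref 4986 [ 452.8 -267.7] [79.5 29.7] 5.9
row [-0.0004 -0.0027  0.0745] [-0.  -0.1  1. ] rows>= 2.0 q6 -2.35
```

```bash
python3 -m crank '[[0.0015,-0.0027,0.03,0,0,1],[0.0015,-0.0027,0.06,0,0,1],[0.0015,-0.0027,0.0745,0,0,1],[0.0015,-0.0027,0.0745,0,0,1],[0.0015,-0.0027,0.0745,0,0,1]]' 0.6 40; python3 -m crank '[[0,0,0,0,0,0],[0,0,0,0,0,0],[0,0,0,0,0,0],[0,0,-0.02,0,0,0],[0,0,-0.06,0,0,0],[0,0,-0.085,0,0,0],[0,0,-0.085,0,0,0]]' 0 40; python3 -c "
from h import *
plan([*POC[-1],.06],90.85)"
```

```text
clock: 29.9
position: [0.4519, -0.2683, -0.0242]
ee_rot: [-0.0, -0.052, 0.999, -0.001]
contact_force: [0.5, -1.1, 0.1]
width: 0.0518
clock: 30.78
position: [0.4531, -0.2692, 0.0626]
ee_rot: [0.002, -0.052, 0.999, -0.002]
contact_force: [-0.4, -0.0, -1.6]
width: 0.0296
row [-0.2181  0.1266  0.0027] [-0.3  0.2  5.1] rows>= 5.0 q6 -2.34
```

```bash
python3 -m crank '[[-0.218,0.127,0.003,-0.3,0.2,5.1],[-0.218,0.127,0.003,-0.3,0.2,5.1],[-0.218,0.127,0.003,-0.3,0.2,5.1],[-0.218,0.127,0.003,-0.3,0.2,5.1],[-0.218,0.127,0.003,-0.3,0.2,5.1],[-0.218,0.127,0.003,-0.3,0.2,5.1],[-0.218,0.127,0.003,-0.3,0.2,5.1]]' 0 40; python3 -c "
from h import *
plan([*POC[-1],-.019],90.85)"
```

```text
clock: 31.65
position: [0.655, -0.1211, 0.0588]
ee_rot: [-0.001, -0.007, 1.0, 0.0]
contact_force: [-0.8, -0.0, -0.9]
width: 0.0287
row [-0.0021  0.0004  0.0778] [ 0.1 -0.2 -0.1] rows>= 2.0 q6 -1.87
```

```bash
python3 -m crank '[[-0.001,0,0.03,0,-0.2,0],[-0.001,0,0.06,0,-0.2,0],[-0.001,0,0.078,0,-0.2,0],[-0.001,0,0.078,0,-0.2,0],[-0.001,0,0.078,0,-0.2,0]]' 0 40; python3 -m crank '[[0,0,0,0,0,0],[0,0,0,0,0,0],[0,0,0,0,0,0],[0,0,-0.03,0,0,0],[0,0,-0.07,0,0,0],[0,0,-0.1,0,0,0],[0,0,-0.1,0,0,0]]' 0.5 40;python3 -c "
from h import *
look()
plan([.4615,-.3935,.05],75.2)"
```

```text
clock: 32.28
position: [0.6556, -0.1217, -0.0188]
ee_rot: [0.001, -0.006, 1.0, 0.0]
contact_force: [0.7, -0.1, -0.2]
width: 0.029
clock: 33.15
position: [0.6576, -0.1223, 0.0842]
ee_rot: [0.004, -0.007, 1.0, -0.001]
contact_force: [-0.2, -0.3, -0.7]
width: 0.0424
block (0.4614, -0.3933) 31 78 -14.0
row [ 0.1983 -0.2691  0.0315] [ 0.   0.2 15.6] rows>= 6.0 q6 -1.87
```

```bash
python3 -m crank '[[0.198,-0.269,0.0315,0,0.3,15.6],[0.198,-0.269,0.0315,0,0.3,15.6],[0.198,-0.269,0.0315,0,0.3,15.6],[0.198,-0.269,0.0315,0,0.3,15.6],[0.198,-0.269,0.0315,0,0.3,15.6],[0.198,-0.269,0.0315,0,0.3,15.6],[0.198,-0.269,0.0315,0,0.3,15.6],[0.198,-0.269,0.0315,0,0.3,15.6]]' 0.6 40; python3 -c "
from h import *
pick(.4615,-.3935)"
```

```text
clock: 34.2
position: [0.4623, -0.3919, 0.0494]
ee_rot: [-0.001, 0.129, 0.992, 0.001]
contact_force: [-0.3, -0.6, -0.1]
width: 0.0514
wref 4970 [ 463.  -395.4] [29.8 79.7] -14.8
row [-0.0014 -0.0035  0.0747] [ 0.1 -0.1  0.1] rows>= 2.0 q6 -2.13
```

```bash
python3 -m crank '[[0,-0.0035,0.03,0,0,0],[0,-0.0035,0.06,0,0,0],[0,-0.0035,0.0745,0,0,0],[0,-0.0035,0.0745,0,0,0],[0,-0.0035,0.0745,0,0,0]]' 0.6 40; python3 -m crank '[[0,0,0,0,0,0],[0,0,0,0,0,0],[0,0,0,0,0,0],[0,0,-0.02,0,0,0],[0,0,-0.06,0,0,0],[0,0,-0.085,0,0,0],[0,0,-0.085,0,0,0]]' 0 40; python3 -c "
from h import *
plan([*POC[-2],.06],90.85)"
```

```text
clock: 34.88
position: [0.4627, -0.3954, -0.0238]
ee_rot: [-0.0, 0.128, 0.992, 0.0]
contact_force: [-0.3, 0.7, -0.3]
width: 0.0511
clock: 35.75
position: [0.4637, -0.3967, 0.0632]
ee_rot: [0.002, 0.128, 0.992, -0.001]
contact_force: [0.2, 0.6, -0.5]
width: 0.0293
row [-0.1322  0.2602  0.0031] [ -0.2   0.2 -15.6] rows>= 5.0 q6 -2.14
```

```bash
python3 -m crank '[[-0.132,0.26,0.002,-0.2,0.2,-15.6],[-0.132,0.26,0.002,-0.2,0.2,-15.6],[-0.132,0.26,0.002,-0.2,0.2,-15.6],[-0.132,0.26,0.002,-0.2,0.2,-15.6],[-0.132,0.26,0.002,-0.2,0.2,-15.6],[-0.132,0.26,0.002,-0.2,0.2,-15.6],[-0.132,0.26,0.002,-0.2,0.2,-15.6],[-0.132,0.26,0.002,-0.2,0.2,-15.6]]' 0 40; python3 -c "
from h import *
plan([*POC[-2],-.019],90.85)"
```

```text
clock: 36.75
position: [0.6561, -0.1799, 0.0603]
ee_rot: [-0.001, -0.007, 1.0, 0.001]
contact_force: [-0.2, 1.0, -1.3]
width: 0.0288
row [-0.0018  0.0012  0.0793] [ 0.1 -0.1 -0.1] rows>= 2.0 q6 -1.95
```

```bash
python3 -m crank '[[-0.001,0.001,0.03,0,0,0],[-0.001,0.001,0.06,0,0,0],[-0.001,0.001,0.079,0,0,0],[-0.001,0.001,0.079,0,0,0],[-0.001,0.001,0.079,0,0,0]]' 0 40; python3 -m crank '[[0,0,0,0,0,0],[0,0,0,0,0,0],[0,0,0,0,0,0],[0,0,-0.03,0,0,0],[0,0,-0.07,0,0,0],[0,0,-0.1,0,0,0],[0,0,-0.1,0,0,0]]' 0.5 40;python3 -c "
from h import *
look()
plan([.598,-.3745,.09],83)"
```

```text
clock: 37.38
position: [0.6569, -0.1795, -0.0184]
ee_rot: [-0.001, -0.006, 1.0, 0.0]
contact_force: [-0.4, 0.2, -0.3]
width: 0.0293
clock: 38.25
position: [0.6592, -0.1803, 0.0848]
ee_rot: [0.002, -0.006, 1.0, -0.001]
contact_force: [0.3, -1.0, 0.5]
width: 0.0426
row [ 0.0622 -0.1939 -0.0074] [-0.   0.1  7.7] rows>= 4.0 q6 -1.95
```

```bash
python3 -m crank '[[0.062,-0.194,-0.0074,0,0.1,7.7],[0.062,-0.194,-0.0074,0,0.1,7.7],[0.062,-0.194,-0.0074,0,0.1,7.7],[0.062,-0.194,-0.0074,0,0.1,7.7],[0.062,-0.194,-0.0074,0,0.1,7.7],[0.062,-0.194,-0.0074,0,0.1,7.7],[0.062,-0.194,-0.0074,0,0.1,7.7]]' 0.5 40
python3 - <<'E'
from h import *
d=wrist('w20')
K=d['intrinsics'];T=d['world_from_camera']
v,u=np.mgrid[0:420,0:560];x=u-K[0,2];y=v-K[1,2];r=np.hypot(x,y)+1e-9;th=r/K[0,0];z=d['range_z']
W=np.stack([np.tan(th)*x/r*z,-np.tan(th)*y/r*z,-z],-1)@T[:3,:3].T+T[:3,3]
m=(abs(W[...,2]-.081)<.003)&(abs(W[...,0]-.598)<.045)&(abs(W[...,1]+.375)<.045)
print(m.sum(),cv2.minAreaRect((W[m][:,:2]*1000).astype(np.float32)))
t=viewer.get_image('top');P=pts(t)
zz=P[...,2]; mm=(zz>.034)&(zz<.05)&(abs(P[...,0]-.656)<.07)&(abs(P[...,1]+.064)<.16)
n,l,s,c=cv2.connectedComponentsWithStats(mm.astype(np.uint8))
for i in range(1,n):
    if s[i,4]>80: print(s[i,4],cv2.minAreaRect((P[l==i][:,:2]*1000).astype(np.float32)),np.median(zz[l==i]).round(4))
c=np.zeros((600,790,3),np.uint8); c[:420,:560]=d['frame']; c[425:600,:]=cv2.resize(t['frame'][140:205,230:440],(790,245))[:175]
cv2.imwrite('pics/c20.png',c); s=manip.get_state();print(s['position'],s['qpos'])
E
```

```text
clock: 39.17
position: [0.5988, -0.3725, 0.0898]
ee_rot: [-0.001, 0.06, 0.998, 0.0]
contact_force: [-0.3, 0.2, 0.0]
width: 0.0425
1972 ((599.4713134765625, -376.0926513671875), (15.63528060913086, 56.7353630065918), 82.02091217041016)
304 ((652.7727661132812, 51.42990493774414), (77.11563873291016, 28.570127487182617), 1.7342146635055542) 0.0415
303 ((654.7473754882812, -7.680699348449707), (76.9804916381836, 28.284025192260742), 1.6952532529830933) 0.0419
290 ((655.2389526367188, -64.19775390625), (79.82797241210938, 28.328227996826172), 1.3456642627716064) 0.0421
310 ((653.9570922851562, -123.32579803466797), (79.80638122558594, 29.17380714416504), 1.1563384532928467) 0.0414
297 ((656.062744140625, -181.6145477294922), (29.670440673828125, 80.80306243896484), 89.01060485839844) 0.042
[ 0.59881337 -0.37298051  0.09009182] [-6.55396390e-01  5.31774954e-01  1.34633348e+00 -3.64111037e-04
  1.26430997e+00 -2.10656849e+00]
```

View pics/c20.png

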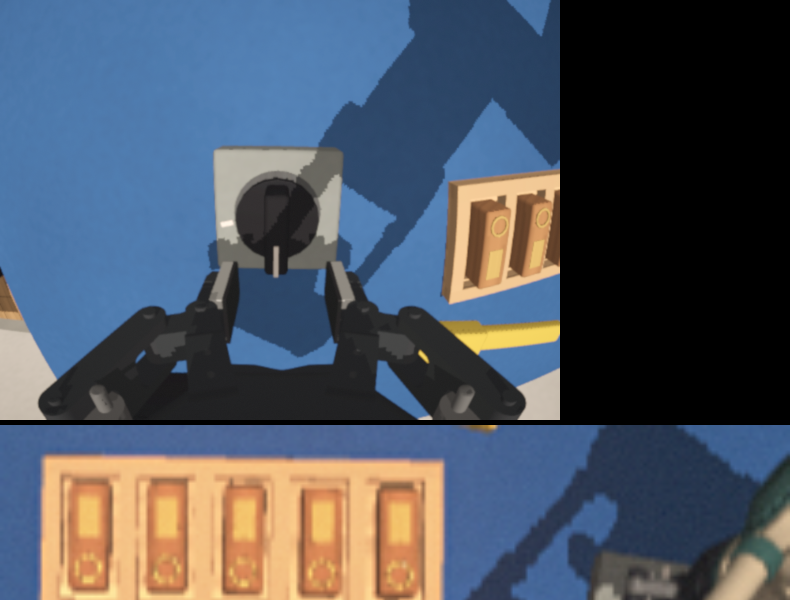

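Wrist view: the latch bar is at (277,225) under the open fingers. All five blocks sit in their pockets in the lower strip, tops at 41–42 mm. Now I descend on the knob and grip it.

```bash
python3 -m crank '[[0,-0.003,0.03,0,0,1],[0,-0.003,0.06,0,0,1],[0.001,-0.003,0.072,0,0,1],[0.001,-0.003,0.072,0,0,1],[0.001,-0.003,0.072,0,0,1]]' 0.5 40; python3 -c "
from h import *
plan([.5995,-.376,.018],82)"; python3 -m crank '[[0,0,0,0,0,0],[0,0,0,0,0,0],[0,0,0,0,0,0],[0,0,0,0,0,0]]' 0 60
```

```text
clock: 39.9
position: [0.5984, -0.3764, 0.0195]
ee_rot: [0.001, 0.068, 0.998, -0.001]
contact_force: [-0.7, 0.5, -0.3]
width: 0.0429
row [-0.001   0.0005  0.0015] [-0.1  0.1  0.2] rows>= 1.0 q6 -2.09
clock: 40.4
position: [0.5993, -0.3765, 0.0204]
ee_rot: [0.002, 0.068, 0.998, -0.001]
contact_force: [1.1, 1.7, 3.7]
width: 0.0148
```

```bash
python3 -m crank '[[0,0,0.004,0,0,0],[0,0,0.008,0,0,0],[0,0,0.0105,0,0,0],[0,0,0.0105,0,0,0],[0,0,0.0105,0,0,0]]' 0 60
```

```text
clock: 41.02
position: [0.5994, -0.3766, 0.0121]
ee_rot: [0.002, 0.068, 0.998, -0.001]
contact_force: [-1.4, 3.8, 13.9]
width: 0.015
```

```bash
python3 -m crank '[[0,0,0.003,0,0,4],[0,0,0.003,0,0,10],[0,0,0.003,0,0,18],[0,0,0.003,0,0,26],[0,0,0.003,0,0,34],[0,0,0.003,0,0,42],[0,0,0.003,0,0,50],[0,0,0.003,0,0,58],[0,0,0.003,0,0,66],[0,0,0.003,0,0,72],[0,0,0.003,0,0,77],[0,0,0.003,0,0,79],[0,0,0.003,0,0,79]]' 0 60; python3 -c "
from h import *
s=manip.get_state();y=rot(s['ee_rot'])[:,1];print(np.degrees(np.arctan2(y[1],y[0])),s['moment'],s['qpos'][5])"
```

```text
clock: 42.65
position: [0.5978, -0.3778, 0.0121]
ee_rot: [0.003, 0.687, 0.727, -0.001]
contact_force: [-4.8, 1.6, 17.9]
width: 0.0143
3.2837963079876387 [0.25768234 1.19237398 0.39740158] -0.7157182939342144
```

```bash
python3 -m crank '[[0,0,0,0,0,0],[0,0,0,0,0,0],[0,0,0,0,0,0],[0,0,-0.03,0,0,0],[0,0,-0.07,0,0,0],[0,0,-0.1,0,0,0],[0.1,0,-0.15,0,0,0],[0.1,0,-0.15,0,0,0],[0.1,0,-0.15,0,0,0]]' 0.5 60
python3 - <<'E'
from h import *
d=wrist('w22')
K=d['intrinsics'];T=d['world_from_camera']
v,u=np.mgrid[0:420,0:560];x=u-K[0,2];y=v-K[1,2];r=np.hypot(x,y)+1e-9;th=r/K[0,0];z=d['range_z']
W=np.stack([np.tan(th)*x/r*z,-np.tan(th)*y/r*z,-z],-1)@T[:3,:3].T+T[:3,3]
m=(abs(W[...,2]-.078)<.012)&(abs(W[...,0]-.598)<.035)&(abs(W[...,1]+.376)<.035)
print(m.sum(),np.median(W[m][:,2]));m&=W[...,2]>.069
print(cv2.minAreaRect((W[m][:,:2]*1000).astype(np.float32)))
cv2.imwrite('pics/c22.png',d['frame'])
E
```

```text
clock: 43.78
position: [0.5927, -0.2745, 0.1636]
ee_rot: [0.004, 0.685, 0.728, -0.001]
contact_force: [-0.4, 0.1, 0.4]
width: 0.0427
883 0.08046428252594301
((598.9765014648438, -375.6689147949219), (16.24376678466797, 56.940895080566406), 4.679150104522705)
```

View pics/c22.png

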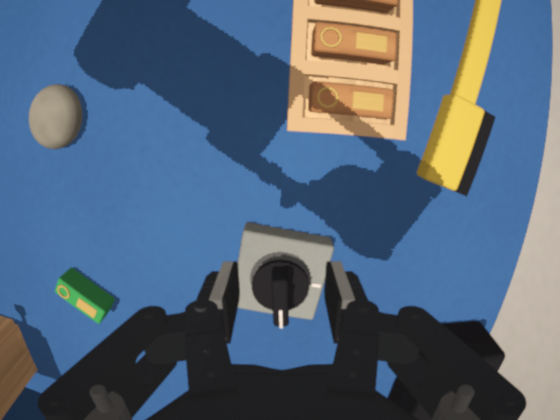

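The knob is up (top at 80.5 mm) and has turned 77.3°, which is its stop; its pointer has moved from the open tick at (317,285) to the other side, at (281,318). One last overall check.

Run:
```python
from h import *
t=viewer.get_image('top'); s=viewer.get_image('side')
c=np.zeros((560,790,3),np.uint8); c[:,:]=0
c[:300,:]=cv2.resize(t['frame'][100:310,110:450],(790,488))[:300] if 0 else cv2.resize(t['frame'][95:315,105:450],(470,300)).repeat(1,0).repeat(1,1)[:,:470] if 0 else 0
a=cv2.resize(t['frame'][60:330,100:450],(726,560)); cv2.imwrite('pics/fin.png',a)
P=pts(t); zz=P[...,2]
m=(abs(P[...,0]-.52)<.1)&(P[...,1]>.13)&(P[...,1]<.43)&(zz>.06)&(zz<.3);print('tall over binder',m.sum())
```

```text
tall over binder 0
```

View pics/fin.png

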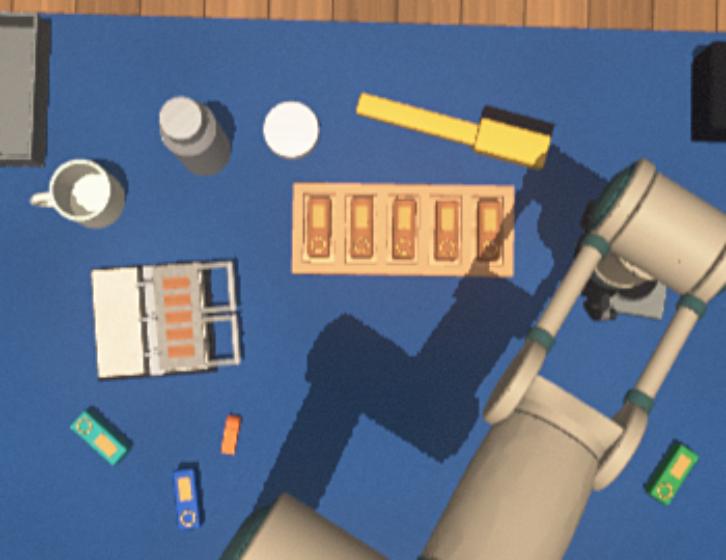

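The leaves are over at (180,315), all five blocks are in the tray, and the bystanders and look-alikes are where they were. The robot touches nothing, so I'm handing in.

```bash
python3 -c "
from rig import job; print(job.sign_off())"
```

```text
the job is handed in; nothing more can be done
None
```

The job is done and handed in at about 44 s of the 208 s allowed. I turned leaf A over and then leaf B, laid all five brown key blocks in the five pockets, then pressed the latch knob down and turned it clockwise to its stop.

**Last checks:**
- **Leaves:** both lie flat on the other side with the five brown bars showing.
- **Blocks:** there is one in each pocket, with their tops 41–42 mm above the table. That is what a block flat on the pocket floor should measure.
- **Knob:** it is back up, with its top at 80.5 mm, and turned 77.3° (1.35 rad).
- **Everything else:** the look-alikes and bystanders looked undisturbed in the last top view, though the arm hid the stone there; the last wrist view showed the stone. The arm was clear of everything.

**What failed or disagreed:**
- **Fingertip position:** the reported TCP lay about 43 mm beyond the real fingertips, so my first grip on leaf A's bar closed on air. I used that offset for every later move.
- **Cameras:** the top and wrist cameras disagreed by about 2–4 mm. I went with the wrist camera.

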